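Pin down the filter cassettes and put the gas back on

ROBOT

A 7-joint arm with a two-finger parallel gripper is mounted at the origin on the work surface. World frame = base frame: x ahead of the robot, y to its left, z up, the work surface at z = 0. Lengths are in m, angles in rad, forces in N, time in s.
With the tool pointing down it reaches from about 0.4 to 0.85 m from the base axis. Payload 10.4 kg.
Tool frame: the origin (TCP) lies midway between the tips of the shut fingers; the grasp point (between the pads) lies 19 mm behind it; z points along the fingers, y is the line along which they close (so a half turn about z gives the same grasp; the last joint's range is limited). The gripper opens to 85 mm and grips with 20 to 120 N. Pads are 22 mm wide; open, the fingers measure 114 mm over their backs; the gripper's body (76 mm by 85 mm) begins 54 mm behind the grasp point. The pads swing forward as they close: fully open they stand 13 mm farther back than shut.
Start: joints at [-1.166, 0.332, -0.065, 1.46, 0.022, 1.35, -0.088], TCP at [0.259, 0.569, 0.231] pointing down, gripper open.
Joint ranges: [-2.6, 2.6], [-0.5, 2.12], [-1.47, 1.34], [0.16, 2.42], [-1.27, 4.41], [0.06, 2.06], [-2.6, 2.6]. Speed limits (rad/s): [2.22, 2.22, 2.79, 2.79, 3.14, 3.14, 3.14].

INTERFACE

Orientations are given as a unit quaternion [w, x, y, z].
In Python, from rig import robot, snapshot, models gives the robot as it stands.
- The arm moves only by the shell command python3 -m crank 'ROWS' [FORCE]. ROWS is JSON, a list of rows, each an object with "grip": the opening, from -1 (shut) to 1 (fully open); "delta_pos": the shift along the world's x, y, z each as a share of 150 mm, from -1 to 1, a list of three; "delta_rot": the turn, a rotation vector about the world's x, y, z each as a share of 45 degrees, from -1 to 1, a list of three. In form: [{"grip": grip, "delta_pos": [x, y, z], "delta_rot": [wx, wy, wz]}, ...]. A call has exactly 5 rows; each row is the pose to reach, as a shift and turn from the pose commanded when the call began; what a row does not reach only later rows make up. A row lasts 1/10 s, in which the tool goes at most 50 mm and 8.59 degrees, less where a joint would pass 70% of its speed; a pose out of reach is approached as far as the arm can. A call with a number of a shift or a turn outside -1 to 1 is refused whole. A call with a gripper value outside its range is refused whole. The fingers move at their own pace and stop on an object; FORCE is the grip in N (left out, the last holds). Time passes only in rows, so rows that repeat a pose let the fingers close, or fill a call up. It gives the time, the measured TCP pose, the force, the opening and the grip force at its end, in the units of the state.
- robot.state(): the state, without advancing time (a new reading comes with each control period).
- snapshot(name): name is "scene" or "top" or "wrist"; returns a dict with "color" (400x640x3 uint8, red, green, blue), "mtx" (3x3 intrinsics, pixels), "world_to_cam" (4x4, takes a point from world to camera coordinates). Camera axes: x right, y down, z forward; pixel columns grow to the right and rows downward; lengths in m; the calibration is good to about 2 mm. A picture is of the moment at which its call begins. There is no depth.
- robot.hand_in(): hands the job in; it is judged then, once.
Trained networks look in the newest picture that a camera, given by its name, has taken for a name from the list of things; names that differ only in an ending like _2 or _b are one class to them, and where a whole thing is asked for, a point or a joint stands for the part that bears it (a point fixed in the world has none). Each returns a list of dicts, best first, with "score" (0 to 1); they miss things now and then, are a little off and sometimes report something else, mostly with a low value. They report only what shows in the picture. A call takes as long as a camera call.
- models.search_frame(camera, thing): "bbox" ([left, top, width, height] in pixels, round what is visible of it).
- models.silhouettes(camera, thing): "pixels" (400x640 bool, what is visible of it) and "bbox" ([left, top, width, height] in pixels, round what is visible of it).
- models.place_of(camera, thing): "location" ([column, row] in pixels: a listed point, or the origin of a listed thing).
The state is a dict: "time": time; "joint_pos": joint angles; "dq": joint speeds; "joint_efforts": joint torques, N m; "tool_pos": TCP position; "tool_rot": TCP orientation; "ft_force": force on the tool from outside, world axes, zero at the start; "torque": the same for the moment, N m; "grip_width": finger opening in m; "gripper_force": force on a finger pad.
Only numpy, scipy, OpenCV 4.12 (cv2) and the standard library are available. Lean on these libraries where they do the work, as an engineer would, in place of code of your own. Each camera call takes 0.05 s, during which the arm holds its last target. There are 200 camera calls.

TASK

The filter cassettes on the manifold must be locked down before the gas goes on. First turn the gas supply cock (yellow handle) fully shut, then turn the vent cock (green handle) fully open; with the cocks left so, push one locking pin through the fork and lug of every cassette on the manifold, from the front, until its red head is fully home against the fork. Then turn the vent fully shut again, and only after that turn the supply fully open; leave the cassettes standing in their places and do not disturb the other things on the bench (unused pins may stay lying on it).

Things in the scene. Friction and masses are not known exactly. Their poses are not given: they have to be found in the camera images.
- supply_axis (a point): supply cock: brass quarter-turn ball valve in a steel pipe loop on the bench (pipe 18 mm thick, centre 50 mm above the bench, legs 62 mm either side). This point is on the vertical turning axis at the handle's centre height, 100 mm above the bench. Axes of the fixed valve: y along the pipe, x across it, z up.
- supply (a joint): turn of the yellow handle, rad, counterclockwise from above: 0 = fully shut on its stop, handle across the pipe, pointing to -x of supply_axis; 1.571 = fully open on its other stop, along the pipe, pointing to -y. At the start it is open or nearly so. Stays where left; takes 0.25 N m (4 N at 65 mm). May be gripped from above or pushed sideways.
- supply_tip (a point): free end of the yellow handle, on its centre line, 95 mm from the turning axis. The handle is a straight level bar 14 mm wide and 14 mm high; beneath it (60 to 93 mm above the bench) there is only the valve's stem and body, within 22 mm of the axis.
- vent_axis (a point): vent cock: brass quarter-turn ball valve in a steel pipe loop on the bench (pipe 18 mm thick, centre 50 mm above the bench, legs 62 mm either side). This point is on the vertical turning axis at the handle's centre height, 100 mm above the bench. Axes of the fixed valve: y along the pipe, x across it, z up.
- vent (a joint): turn of the green handle, rad, counterclockwise from above: 0 = fully shut on its stop, handle across the pipe, pointing to -x of vent_axis; 1.571 = fully open on its other stop, along the pipe, pointing to -y. At the start it is shut or nearly so. Stays where left; takes 0.25 N m (4 N at 65 mm). May be gripped from above or pushed sideways.
- vent_tip (a point): free end of the green handle, on its centre line, 95 mm from the turning axis. The handle is a straight level bar 14 mm wide and 14 mm high; beneath it (60 to 93 mm above the bench) there is only the valve's stem and body, within 22 mm of the axis.
- pin0: locking pin (4 alike, any fits any cassette), 50 g: steel shaft 10 mm thick, 42 mm long, last 10 mm tapered to 4 mm; flat red head 26 mm long (along the shaft), 30 mm wide (y), 10 mm thick (z) that lies flat either way up. Origin on the axis where shaft meets head; x to the tip, head from x = -26 mm to 0. Starts on a black mat 3 mm thick.
- pin1: locking pin (4 alike, any fits any cassette), 50 g: steel shaft 10 mm thick, 42 mm long, last 10 mm tapered to 4 mm; flat red head 26 mm long (along the shaft), 30 mm wide (y), 10 mm thick (z) that lies flat either way up. Origin on the axis where shaft meets head; x to the tip, head from x = -26 mm to 0. Starts on a black mat 3 mm thick.
- pin2: locking pin (4 alike, any fits any cassette), 50 g: steel shaft 10 mm thick, 42 mm long, last 10 mm tapered to 4 mm; flat red head 26 mm long (along the shaft), 30 mm wide (y), 10 mm thick (z) that lies flat either way up. Origin on the axis where shaft meets head; x to the tip, head from x = -26 mm to 0. Starts on a black mat 3 mm thick.
- pin3: locking pin (4 alike, any fits any cassette), 50 g: steel shaft 10 mm thick, 42 mm long, last 10 mm tapered to 4 mm; flat red head 26 mm long (along the shaft), 30 mm wide (y), 10 mm thick (z) that lies flat either way up. Origin on the axis where shaft meets head; x to the tip, head from x = -26 mm to 0. Starts on a black mat 3 mm thick.
- cass0: filter cassette (2 or 3; None if absent): white box, top 34 mm above origin, blue fork in front: two 8 mm cheeks 36 mm wide, 12 mm apart, bridge on top (28 mm above origin), the manifold's lug between. A level 13 mm hole runs through all. Origin: hole centre at front face of the front cheek, 55 mm above bench; x into the hole, z up. A pin is home with its origin here, x along x. Held within 1 mm.
- cass1: filter cassette (2 or 3; None if absent): white box, top 34 mm above origin, blue fork in front: two 8 mm cheeks 36 mm wide, 12 mm apart, bridge on top (28 mm above origin), the manifold's lug between. A level 13 mm hole runs through all. Origin: hole centre at front face of the front cheek, 55 mm above bench; x into the hole, z up. A pin is home with its origin here, x along x. Held within 1 mm.
- cass2: filter cassette (2 or 3; None if absent): white box, top 34 mm above origin, blue fork in front: two 8 mm cheeks 36 mm wide, 12 mm apart, bridge on top (28 mm above origin), the manifold's lug between. A level 13 mm hole runs through all. Origin: hole centre at front face of the front cheek, 55 mm above bench; x into the hole, z up. A pin is home with its origin here, x along x. Held within 1 mm.
- manifold: fixed aluminium manifold, base plate 130 x 370 x 15 mm, x away from the robot, origin at the bench; plate's front edge at x = -60 mm. Stations at y = -115, 0 and 115 mm, each with a steel lug 10 mm thick, 26 mm wide, 72 mm high at x = -45 to -35 mm; a station without cassette shows the bare lug and needs no pin. Cassette origins at x = -54 mm.
- tube_rack: bystander: white rack of capped tubes, 75 x 200 x 84 mm; leave alone.
- reagent: bystander: amber bottle, 66 mm wide, 160 mm high; leave alone.
- black_bin: bystander: black open bin, 120 x 120 x 80 mm; leave alone.
- jar: bystander: clear jar with red cap, 56 mm wide, 70 mm high; leave alone.
- beaker: bystander: glass beaker, 64 mm wide, 75 mm high; leave alone.
- driver: bystander: screwdriver, 170 mm long; leave alone.
- tip_box: bystander: orange tip box, 80 x 120 x 60 mm; leave alone.

How it is judged:
On the way, in this order (a step that is already met when the one before it is completed fails the run):
1. the supply cock is fully shut while the vent is still shut (value of joint supply below 0.1 rad and value of joint vent below 0.5 rad), for 0.2 s.
2. the vent cock is fully open, the supply still shut (value of joint vent above 1.47 rad and value of joint supply below 0.1 rad), for 0.2 s.
3. every cassette present has a pin fully home, with the supply shut and the vent open (all of step 2 and ((distance between pin0 and cass0 below 0.005 m and angle between the x axis of pin0 and the x axis of cass0, either way round below 0.2 rad) or (distance between pin1 and cass0 below 0.005 m and angle between the x axis of pin1 and the x axis of cass0, either way round below 0.2 rad) or (distance between pin2 and cass0 below 0.005 m and angle between the x axis of pin2 and the x axis of cass0, either way round below 0.2 rad) or (distance between pin3 and cass0 below 0.005 m and angle between the x axis of pin3 and the x axis of cass0, either way round below 0.2 rad)) and ((distance between pin0 and cass1 below 0.005 m and angle between the x axis of pin0 and the x axis of cass1, either way round below 0.2 rad) or (distance between pin1 and cass1 below 0.005 m and angle between the x axis of pin1 and the x axis of cass1, either way round below 0.2 rad) or (distance between pin2 and cass1 below 0.005 m and angle between the x axis of pin2 and the x axis of cass1, either way round below 0.2 rad) or (distance between pin3 and cass1 below 0.005 m and angle between the x axis of pin3 and the x axis of cass1, either way round below 0.2 rad)) and ((distance between pin0 and cass2 below 0.005 m and angle between the x axis of pin0 and the x axis of cass2, either way round below 0.2 rad) or (distance between pin1 and cass2 below 0.005 m and angle between the x axis of pin1 and the x axis of cass2, either way round below 0.2 rad) or (distance between pin2 and cass2 below 0.005 m and angle between the x axis of pin2 and the x axis of cass2, either way round below 0.2 rad) or (distance between pin3 and cass2 below 0.005 m and angle between the x axis of pin3 and the x axis of cass2, either way round below 0.2 rad))), for 0.2 s.
4. the vent is fully shut, the supply still shut (value of joint each of vent, supply below 0.1 rad), for 0.2 s.
5. the supply is fully open, the vent shut (value of joint supply above 1.47 rad and value of joint vent below 0.1 rad), for 0.2 s.
At the end, for the whole second after the job is handed in: Supply handle within 0.1 rad of its open stop, vent handle within 0.1 rad of its shut stop, every cassette present has a pin whose shoulder is within 5 mm of the mouth of its fork hole and whose axis is within 0.2 rad of the hole's, cassettes within 8 mm of where they stood, all at rest (all of step 5 and ((distance between pin0 and cass0 below 0.005 m and angle between the x axis of pin0 and the x axis of cass0, either way round below 0.2 rad) or (distance between pin1 and cass0 below 0.005 m and angle between the x axis of pin1 and the x axis of cass0, either way round below 0.2 rad) or (distance between pin2 and cass0 below 0.005 m and angle between the x axis of pin2 and the x axis of cass0, either way round below 0.2 rad) or (distance between pin3 and cass0 below 0.005 m and angle between the x axis of pin3 and the x axis of cass0, either way round below 0.2 rad)) and ((distance between pin0 and cass1 below 0.005 m and angle between the x axis of pin0 and the x axis of cass1, either way round below 0.2 rad) or (distance between pin1 and cass1 below 0.005 m and angle between the x axis of pin1 and the x axis of cass1, either way round below 0.2 rad) or (distance between pin2 and cass1 below 0.005 m and angle between the x axis of pin2 and the x axis of cass1, either way round below 0.2 rad) or (distance between pin3 and cass1 below 0.005 m and angle between the x axis of pin3 and the x axis of cass1, either way round below 0.2 rad)) and ((distance between pin0 and cass2 below 0.005 m and angle between the x axis of pin0 and the x axis of cass2, either way round below 0.2 rad) or (distance between pin1 and cass2 below 0.005 m and angle between the x axis of pin1 and the x axis of cass2, either way round below 0.2 rad) or (distance between pin2 and cass2 below 0.005 m and angle between the x axis of pin2 and the x axis of cass2, either way round below 0.2 rad) or (distance between pin3 and cass2 below 0.005 m and angle between the x axis of pin3 and the x axis of cass2, either way round below 0.2 rad)) and linear speed of each of pin0, pin1, pin2, pin3, cass0, cass1, cass2 below 0.02 m/s and velocity of joint each of supply, vent below 0.05 rad/s and distance of each of cass0, cass1, cass2 from where it was at the start of the episode below 0.008 m); the robot touches nothing.
It fails at once if a bystander is moved more than 4 cm (distance of any of tube_rack, reagent, black_bin, jar, beaker, driver, tip_box from where it was at the start of the episode above 0.04 m).
It fails at once if a cassette is knocked off its place (moved more than 3 cm) (distance of any of cass0, cass1, cass2 from where it was at the start of the episode above 0.03 m).
Of cass0, cass1, cass2 only 2 to 3 are there at a start; the rules pass over those that are not, and their reading is None.
At some moment in a run one of pin0, pin1, pin2, pin3 may be knocked a few centimetres aside while the robot is not near it.
Once in a run the grip may slacken for a moment while it holds something.
It also fails if it takes over 200 s, if anything falls off the work surface, if the arm or the gripper's body presses on something with over 40 N, if the wrist force passes 120 N, or if a joint passes its speed limit or range.

## Working session

There is one attempt and no reset: what is moved stays moved. The work goes in short steps, Python scripts to look and compute and a shell command to move; the robot and the scene stay as the last step left them, time stands still between calls to the robot, and variables do not carry over. Pictures are saved under pics/ and viewed, at most 14 in all, crops included, and the job is handed in when it is done.

```bash
ls; mkdir -p pics
cat > h.py <<'E'
import numpy as np, cv2
from rig import robot, snapshot, models
def ray(s,px):
    K=s["mtx"];T=s["world_to_cam"];R=T[:3,:3];t=T[:3,3]
    d=R.T@np.linalg.solve(K,[px[0],px[1],1.]); return -R.T@t,d
def at_z(s,px,z):
    c,d=ray(s,px); return c+d*(z-c[2])/d[2]
def proj(s,p):
    q=s["world_to_cam"]@np.append(p,1); q=s["mtx"]@q[:3]; return q[:2]/q[2]
def tri(obs):
    A=np.zeros((3,3));b=np.zeros(3)
    for s,px in obs:
        c,d=ray(s,px);d=d/np.linalg.norm(d);P=np.eye(3)-np.outer(d,d);A+=P;b+=P@c
    return np.linalg.solve(A,b)
def save(s,n): cv2.imwrite(f"pics/{n}.png",s["color"][:,:,::-1])
E
python3 - <<'E'
from h import *
np.set_printoptions(precision=3,suppress=True)
Z=dict(supply_axis=.1,supply_tip=.1,vent_axis=.1,vent_tip=.1,pin0=.008,cass0=.055,manifold=0,jar=0,beaker=0,reagent=0,tube_rack=0,black_bin=0,tip_box=0,driver=0.01)
for cam in("top","scene"):
    s=snapshot(cam);save(s,cam)
    print(cam,"cam at",ray(s,(320,200))[0])
    for n,z in Z.items():
        for d in models.place_of(cam,n)[:5]:
            print(n,round(d["score"],2),np.array(d["location"]),at_z(s,d["location"],z)[:2])
E
```

```text
pics
top cam at [0.365 0.073 1.251]
supply_axis 0.57 [468.5 201.3] [ 0.523 -0.328]
supply_tip 0.86 [505.2 205.2] [ 0.513 -0.424]
vent_axis 0.63 [220.4 197.3] [0.532 0.32 ]
vent_axis 0.62 [506.4 204.7] [ 0.515 -0.427]
vent_tip 0.65 [230.6 235.5] [0.432 0.291]
vent_tip 0.27 [382.7 222.8] [ 0.466 -0.103]
pin0 0.64 [359.1 223.3] [ 0.473 -0.05 ]
pin0 0.52 [389.2 221.8] [ 0.477 -0.135]
pin0 0.49 [299.1 232.3] [0.447 0.117]
pin0 0.27 [376.5 189.5] [ 0.569 -0.101]
cass0 0.9 [290.9 175.8] [0.598 0.139]
cass0 0.89 [334.2 182.7] [0.58  0.021]
cass0 0.82 [377.  192.5] [ 0.553 -0.095]
cass0 0.68 [238.9 140.9] [0.696 0.284]
cass0 0.16 [455.2 134.2] [ 0.718 -0.315]
manifold 0.62 [335.8 168.9] [0.63  0.014]
jar 0.7 [214.8 165.8] [0.637 0.361]
beaker 0.76 [439.2 176. ] [ 0.61  -0.282]
reagent 0.86 [238.9 139.8] [0.714 0.294]
reagent 0.52 [290.9 174. ] [0.614 0.143]
tube_rack 0.82 [158.9 180.8] [0.593 0.518]
black_bin 0.64 [454.3 137.8] [ 0.723 -0.33 ]
tip_box 0.59 [167.7 258.2] [0.375 0.482]
driver 0.69 [429.5 276.7] [ 0.326 -0.243]
scene cam at [1.694 0.586 1.235]
supply_axis 0.88 [211.5 185.3] [ 0.
[... 347 characters left out ...]
 -0.132]
pin0 0.52 [316.4 216.1] [0.458 0.032]
cass0 0.86 [301.  228.1] [0.58 0.03]
cass0 0.77 [327.3 240.7] [0.601 0.133]
cass0 0.67 [269.6 214.6] [ 0.56  -0.098]
manifold 0.77 [283.9 247.9] [ 0.637 -0.009]
manifold 0.39 [302.5 227.4] [0.523 0.007]
jar 0.93 [389.2 285.1] [0.656 0.364]
jar 0.6 [326.5 240. ] [0.548 0.108]
jar 0.25 [298.4 228.3] [ 0.532 -0.004]
beaker 0.66 [220.2 222.1] [ 0.61  -0.274]
beaker 0.18 [215.9 183.7] [ 0.428 -0.404]
reagent 0.97 [362.1 290.5] [0.709 0.294]
tube_rack 0.97 [435.1 282.9] [0.593 0.493]
tube_rack 0.67 [286.6 248.3] [0.636 0.   ]
black_bin 0.69 [181.9 240.3] [ 0.739 -0.347]
tip_box 0.82 [445.9 234.1] [0.364 0.475]
driver 0.43 [263.7 181.1] [ 0.354 -0.234]
```

Run:
```python
import cv2
a=cv2.imread("pics/top.png");cv2.imwrite("pics/top_c.png",cv2.resize(a[120:300,140:540],None,fx=2,fy=2,interpolation=cv2.INTER_CUBIC))
```

```text
(no output)
```

View pics/top_c.png

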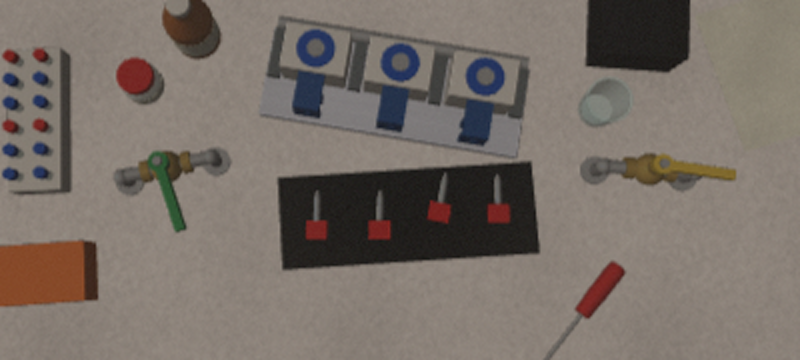

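The picture shows three cassettes with blue forks around image px (295,165), (336,172) and (378,180). Four pins lie on the mat. The yellow handle points to -y (open), and the green handle points to -x (shut). I'll move over and take wrist views.

```bash
cat > look.py <<'E'
from h import *
import sys
np.set_printoptions(precision=3,suppress=True)
s=snapshot("wrist");save(s,sys.argv[1]);st=robot.state()
print("t",st["time"],"tool",np.array(st["tool_pos"]),np.array(st["tool_rot"]),"cam",ray(s,(320,200))[0],"axis",ray(s,(320,200))[1])
Z=dict(supply_axis=.1,supply_tip=.1,vent_axis=.1,vent_tip=.1,pin0=.008,cass0=.055,manifold=0)
for n in sys.argv[2:]:
    for d in models.place_of("wrist",n)[:4]:
        print(n,round(d["score"],2),np.array(d["location"]),at_z(s,d["location"],Z[n])[:2])
E
python3 -m crank '[{"grip":1,"delta_pos":[0.3,-0.3,0.3],"delta_rot":[0,0,0]},{"grip":1,"delta_pos":[0.6,-0.6,0.6],"delta_rot":[0,0,0]},{"grip":1,"delta_pos":[0.9,-0.9,0.6],"delta_rot":[0,0,0]},{"grip":1,"delta_pos":[0.95,-1,0.6],"delta_rot":[0,0,0]},{"grip":1,"delta_pos":[0.95,-1,0.6],"delta_rot":[0,0,0]}]'
python3 look.py w1 vent_axis vent_tip
python3 -m crank '[{"grip":1,"delta_pos":[0,-0.3,0],"delta_rot":[0,0,0]},{"grip":1,"delta_pos":[0,-0.6,0],"delta_rot":[0,0,0]},{"grip":1,"delta_pos":[0,-0.9,0],"delta_rot":[0,0,0]},{"grip":1,"delta_pos":[0,-1,0],"delta_rot":[0,0,0]},{"grip":1,"delta_pos":[0,-1,0],"delta_rot":[0,0,0]}]'
python3 look.py w2 vent_axis vent_tip cass0 pin0
python3 -m crank '[{"grip":1,"delta_pos":[0,-0.3,0],"delta_rot":[0,0,0]},{"grip":1,"delta_pos":[0,-0.6,0],"delta_rot":[0,0,0]},{"grip":1,"delta_pos":[0,-0.9,0],"delta_rot":[0,0,0]},{"grip":1,"delta_pos":[0,-1,0],"delta_rot":[0,0,0]},{"grip":1,"delta_pos":[0,-1,0],"delta_rot":[0,0,0]}]'
python3 look.py w3 cass0 pin0 manifold
```

```text
time: 2.0
tool_pos: [0.405, 0.4153, 0.3229]
tool_rot: [0.001, 0.214, 0.977, 0.001]
ft_force: [-0.8, 0.4, -1.3]
grip_width: 0.0854
gripper_force: 0.0
t 2.05 tool [0.408 0.412 0.324] [0.002 0.217 0.976 0.001] cam [0.337 0.447 0.466] axis [ 0.256 -0.116 -0.96 ]
vent_axis 0.69 [289.8 295.1] [0.525 0.322]
vent_tip 0.56 [230.4 239.7] [0.435 0.292]
time: 2.65
tool_pos: [0.4016, 0.2678, 0.3217]
tool_rot: [0.0, 0.213, 0.977, 0.0]
ft_force: [0.4, 0.1, 0.3]
grip_width: 0.0852
gripper_force: 0.0
t 2.7 tool [0.401 0.27  0.322] [-0.     0.212  0.977  0.   ] cam [0.334 0.299 0.465] axis [ 0.254 -0.116 -0.96 ]
vent_axis 0.91 [407.6 247.8] [0.522 0.322]
vent_tip 0.62 [354.3 189.3] [0.435 0.294]
vent_tip 0.58 [210.2 350.6] [0.55  0.051]
cass0 0.68 [291.1 334.5] [0.6   0.134]
cass0 0.65 [211.5 351.3] [0.579 0.022]
pin0 0.72 [187.4 260.5] [0.458 0.036]
pin0 0.71 [240.5 235.7] [0.456 0.122]
pin0 0.69 [ 93.1 313.6] [ 0.475 -0.137]
pin0 0.55 [142.2 296.2] [ 0.48  -0.054]
time: 3.4
tool_pos: [0.4021, 0.1176, 0.3216]
tool_rot: [0.0, 0.213, 0.977, 0.0]
ft_force: [0.1, 0.7, 0.3]
grip_width: 0.0856
gripper_force: 0.0
t 3.45 tool [0.402 0.119 0.321] [0.    0.212 0.977 0.   ] cam [0.334 0.149 0.465] axis [ 0.254 -0.116 -0.96 ]
cass0 0.91 [393.3 294.6] [0.601 0.133]
cass0 0.84 [224.2 330.1] [ 0.556 -0.096]
cass0 0.66 [308.1 311.3] [0.577 0.021]
pin0 0.96 [233.2 258.9] [ 0.483 -0.054]
pin0 0.74 [340.1 190. ] [0.454 0.124]
pin0 0.65 [178.7 276.4] [ 0.475 -0.139]
pin0 0.64 [279.8 218.6] [0.456 0.033]
manifold 0.61 [315.9 323.6] [0.634 0.005]
```

```bash
M='x'; python3 -m crank '[{"grip":0,"delta_pos":[0,-0.3,0],"delta_rot":[0,0,0]},{"grip":-1,"delta_pos":[0,-0.6,0],"delta_rot":[0,0,0]},{"grip":-1,"delta_pos":[0,-0.9,0],"delta_rot":[0,0,0]},{"grip":-1,"delta_pos":[0,-1,0],"delta_rot":[0,0,0]},{"grip":-1,"delta_pos":[0,-1,0],"delta_rot":[0,0,0]}]' | grep pos
python3 -m crank '[{"grip":-1,"delta_pos":[0,-0.3,0],"delta_rot":[0,0,0]},{"grip":-1,"delta_pos":[0,-0.6,0],"delta_rot":[0,0,0]},{"grip":-1,"delta_pos":[0,-0.9,0],"delta_rot":[0,0,0]},{"grip":-1,"delta_pos":[0,-1,0],"delta_rot":[0,0,0]},{"grip":-1,"delta_pos":[0,-1,0],"delta_rot":[0,0,0]}]' | grep pos
python3 look.py w4 supply_axis supply_tip cass0
python3 -m crank '[{"grip":-1,"delta_pos":[0,-0.3,0],"delta_rot":[0,0,0]},{"grip":-1,"delta_pos":[0,-0.6,0],"delta_rot":[0,0,0]},{"grip":-1,"delta_pos":[0,-0.9,0],"delta_rot":[0,0,0]},{"grip":-1,"delta_pos":[0,-1,0],"delta_rot":[0,0,0]},{"grip":-1,"delta_pos":[0,-1,0],"delta_rot":[0,0,0]}]' | grep pos
python3 look.py w5 supply_axis supply_tip
```

```text
tool_pos: [0.402, -0.0324, 0.3215]
tool_pos: [0.4023, -0.1817, 0.3214]
t 4.65 tool [ 0.403 -0.18   0.321] [-0.     0.212  0.977 -0.   ] cam [ 0.335 -0.15   0.465] axis [ 0.254 -0.117 -0.96 ]
supply_axis 0.63 [245.5 312.8] [ 0.521 -0.333]
supply_axis 0.63 [254.2 121.8] [ 0.329 -0.221]
supply_axis 0.29 [530.4 221.9] [0.549 0.005]
supply_tip 0.7 [173.1 332.9] [ 0.51  -0.426]
supply_tip 0.37 [244.5 313.7] [ 0.522 -0.335]
cass0 0.97 [627.7 203.7] [0.602 0.137]
cass0 0.89 [435.2 247.9] [ 0.56  -0.094]
cass0 0.66 [528.7 220.8] [0.574 0.022]
tool_pos: [0.4018, -0.3321, 0.321]
t 5.35 tool [ 0.402 -0.331  0.321] [-0.001  0.212  0.977 -0.   ] cam [ 0.334 -0.3    0.464] axis [ 0.252 -0.117 -0.961]
supply_axis 0.64 [360.2 268. ] [ 0.522 -0.337]
```

View pics/w5.png

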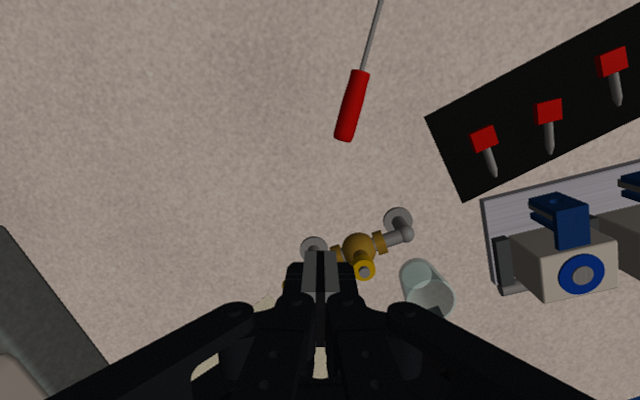

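Supply axis is about (.522,-.333) and the tip about (.511,-.426). I'll go down on the +x side of the handle with the fingers shut.

```bash
python3 -m crank '[{"grip":-1,"delta_pos":[0.33,-0.16,0],"delta_rot":[0,0,0]},{"grip":-1,"delta_pos":[0.66,-0.33,0],"delta_rot":[0,0,0]},{"grip":-1,"delta_pos":[0.98,-0.49,0],"delta_rot":[0,0,0]},{"grip":-1,"delta_pos":[0.98,-0.49,0],"delta_rot":[0,0,0]},{"grip":-1,"delta_pos":[0.98,-0.49,0],"delta_rot":[0,0,0]}]' | grep pos
python3 -m crank '[{"grip":-1,"delta_pos":[0,0,-0.3],"delta_rot":[0,0,0]},{"grip":-1,"delta_pos":[0,0,-0.6],"delta_rot":[0,0,0]},{"grip":-1,"delta_pos":[0,0,-0.8],"delta_rot":[0,0,0]},{"grip":-1,"delta_pos":[0,0,-0.9],"delta_rot":[0,0,0]},{"grip":-1,"delta_pos":[0,0,-0.9],"delta_rot":[0,0,0]}]' | grep -E "pos|force"
python3 -m crank '[{"grip":-1,"delta_pos":[0,0,-0.2],"delta_rot":[0,0,0]},{"grip":-1,"delta_pos":[0,0,-0.4],"delta_rot":[0,0,0]},{"grip":-1,"delta_pos":[0,0,-0.64],"delta_rot":[0,0,0]},{"grip":-1,"delta_pos":[0,0,-0.64],"delta_rot":[0,0,0]},{"grip":-1,"delta_pos":[0,0,-0.64],"delta_rot":[0,0,0]}]' | grep -E "pos|force"
```

```text
tool_pos: [0.5524, -0.403, 0.3181]
tool_pos: [0.5488, -0.4028, 0.1852]
ft_force: [0.1, 0.3, 1.1]
gripper_force: 0.0
tool_pos: [0.5495, -0.4051, 0.0926]
ft_force: [0.6, -1.8, 2.0]
gripper_force: 0.0
```

```bash
python3 -m crank '[{"grip":-1,"delta_pos":[-0.08,-0.01,0],"delta_rot":[0,0,0]},{"grip":-1,"delta_pos":[-0.16,-0.03,0],"delta_rot":[0,0,0]},{"grip":-1,"delta_pos":[-0.24,-0.02,0],"delta_rot":[0,0,0]},{"grip":-1,"delta_pos":[-0.32,0,0],"delta_rot":[0,0,0]},{"grip":-1,"delta_pos":[-0.4,0.03,0],"delta_rot":[0,0,0]}]' | grep -E "pos|force"
python3 -m crank '[{"grip":-1,"delta_pos":[-0.06,0.05,0],"delta_rot":[0,0,0]},{"grip":-1,"delta_pos":[-0.12,0.1,0],"delta_rot":[0,0,0]},{"grip":-1,"delta_pos":[-0.17,0.16,0],"delta_rot":[0,0,0]},{"grip":-1,"delta_pos":[-0.22,0.22,0],"delta_rot":[0,0,0]},{"grip":-1,"delta_pos":[-0.26,0.28,0],"delta_rot":[0,0,0]}]' | grep -E "pos|force"
python3 -m crank '[{"grip":-1,"delta_pos":[-0.01,0.02,0],"delta_rot":[0,0,0]},{"grip":-1,"delta_pos":[-0.01,0.04,0],"delta_rot":[0,0,0]},{"grip":-1,"delta_pos":[-0.01,0.06,0],"delta_rot":[0,0,0]},{"grip":-1,"delta_pos":[-0.01,0.07,0],"delta_rot":[0,0,0]},{"grip":-1,"delta_pos":[-0.01,0.07,0],"delta_rot":[0,0,0]}]' | grep -E "pos|force"
```

```text
tool_pos: [0.4891, -0.4011, 0.0923]
ft_force: [5.3, -1.4, 1.5]
gripper_force: 2.3
tool_pos: [0.4495, -0.3599, 0.0923]
ft_force: [3.4, -4.0, 0.6]
gripper_force: 2.0
tool_pos: [0.4479, -0.3502, 0.0912]
ft_force: [-0.4, -9.1, 3.4]
gripper_force: 4.6
```

```bash
python3 -m crank '[{"grip":-1,"delta_pos":[0,0.01,0],"delta_rot":[0,0,0]},{"grip":-1,"delta_pos":[0,0.02,0],"delta_rot":[0,0,0]},{"grip":-1,"delta_pos":[0,0.03,0],"delta_rot":[0,0,0]},{"grip":-1,"delta_pos":[0,0.03,0],"delta_rot":[0,0,0]},{"grip":-1,"delta_pos":[0,0.03,0],"delta_rot":[0,0,0]}]' | grep -E "pos|force"
python3 - <<'E'
from h import *
for c in("top","scene"):
    s=snapshot(c);save(s,c+"2")
    for n in("supply_axis","supply_tip"):
        for d in models.place_of(c,n)[:2]: print(c,n,round(d["score"],2),at_z(s,d["location"],.1)[:2].round(3))
a=cv2.imread("pics/top2.png")[150:260,420:540]
cv2.imwrite("pics/sup.png",cv2.resize(a,None,fx=4,fy=4,interpolation=cv2.INTER_CUBIC))
E
```

```text
tool_pos: [0.4478, -0.3492, 0.0918]
ft_force: [3.2, -22.5, -4.2]
gripper_force: 11.1
top supply_axis 0.74 [ 0.514 -0.333]
top supply_tip 0.7 [ 0.434 -0.321]
scene supply_axis 0.83 [ 0.548 -0.322]
scene supply_axis 0.27 [0.672 0.506]
scene supply_tip 0.6 [0.648 0.149]
scene supply_tip 0.53 [ 0.44  -0.326]
```

View pics/sup.png

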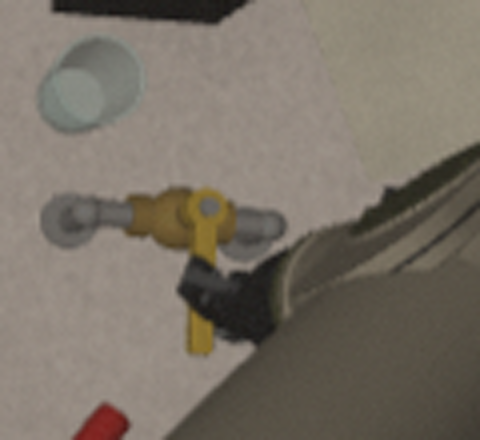

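The supply is on its stop: the handle points to -x and the force rises sharply. Next I'll back off and go to the vent.

```bash
python3 -m crank '[{"grip":-1,"delta_pos":[0,-0.2,0],"delta_rot":[0,0,0]},{"grip":-1,"delta_pos":[0,-0.2,0.3],"delta_rot":[0,0,0]},{"grip":-1,"delta_pos":[0,-0.2,0.6],"delta_rot":[0,0,0]},{"grip":-1,"delta_pos":[0,-0.2,0.9],"delta_rot":[0,0,0]},{"grip":-1,"delta_pos":[0,0.1,1],"delta_rot":[0,0,0]}]' | grep pos
for i in 1 2 3 4; do python3 -m crank '[{"grip":-1,"delta_pos":[0,0.3,0],"delta_rot":[0,0,0]},{"grip":-1,"delta_pos":[0,0.6,0],"delta_rot":[0,0,0]},{"grip":-1,"delta_pos":[0,0.9,0],"delta_rot":[0,0,0]},{"grip":-1,"delta_pos":[0,1,0],"delta_rot":[0,0,0]},{"grip":-1,"delta_pos":[0,1,0],"delta_rot":[0,0,0]}]' | grep pos; done
python3 -m crank '[{"grip":-1,"delta_pos":[0,0.3,0],"delta_rot":[0,0,0]},{"grip":-1,"delta_pos":[0,0.56,0],"delta_rot":[0,0,0]},{"grip":-1,"delta_pos":[0,0.56,0],"delta_rot":[0,0,0]},{"grip":-1,"delta_pos":[0,0.56,0],"delta_rot":[0,0,0]},{"grip":-1,"delta_pos":[0,0.56,0],"delta_rot":[0,0,0]}]' | grep pos
```

```text
tool_pos: [0.4461, -0.3348, 0.2446]
tool_pos: [0.4484, -0.1747, 0.2402]
tool_pos: [0.448, -0.027, 0.2399]
tool_pos: [0.4485, 0.122, 0.2398]
tool_pos: [0.4489, 0.2715, 0.2399]
tool_pos: [0.4499, 0.3527, 0.2407]
```

```bash
python3 -m crank '[{"grip":-1,"delta_pos":[0,0,-0.3],"delta_rot":[0,0,0]},{"grip":-1,"delta_pos":[0,0,-0.6],"delta_rot":[0,0,0]},{"grip":-1,"delta_pos":[0,0,-0.9],"delta_rot":[0,0,0]},{"grip":-1,"delta_pos":[0,0,-0.98],"delta_rot":[0,0,0]},{"grip":-1,"delta_pos":[0,0,-0.98],"delta_rot":[0,0,0]}]' | grep -E "pos|force"
python3 -m crank '[{"grip":-1,"delta_pos":[0,-0.12,0],"delta_rot":[0,0,0]},{"grip":-1,"delta_pos":[0,-0.24,0],"delta_rot":[0,0,0]},{"grip":-1,"delta_pos":[0.02,-0.34,0],"delta_rot":[0,0,0]},{"grip":-1,"delta_pos":[0.06,-0.44,0],"delta_rot":[0,0,0]},{"grip":-1,"delta_pos":[0.12,-0.52,0],"delta_rot":[0,0,0]}]' | grep -E "pos|force"
python3 -m crank '[{"grip":-1,"delta_pos":[0.06,-0.06,0],"delta_rot":[0,0,0]},{"grip":-1,"delta_pos":[0.12,-0.1,0],"delta_rot":[0,0,0]},{"grip":-1,"delta_pos":[0.18,-0.13,0],"delta_rot":[0,0,0]},{"grip":-1,"delta_pos":[0.24,-0.15,0],"delta_rot":[0,0,0]},{"grip":-1,"delta_pos":[0.28,-0.16,0],"delta_rot":[0,0,0]}]' | grep -E "pos|force"
python3 -m crank '[{"grip":-1,"delta_pos":[0.02,0,0],"delta_rot":[0,0,0]},{"grip":-1,"delta_pos":[0.04,0,0],"delta_rot":[0,0,0]},{"grip":-1,"delta_pos":[0.05,0,0],"delta_rot":[0,0,0]},{"grip":-1,"delta_pos":[0.05,0,0],"delta_rot":[0,0,0]},{"grip":-1,"delta_pos":[0.05,0,0],"delta_rot":[0,0,0]}]' | grep -E "pos|force"
```

```text
tool_pos: [0.4484, 0.3538, 0.0928]
ft_force: [0.4, -0.7, 1.5]
gripper_force: 0.0
tool_pos: [0.4667, 0.2774, 0.0947]
ft_force: [-1.8, 4.3, -1.0]
gripper_force: 2.2
tool_pos: [0.5087, 0.2532, 0.0933]
ft_force: [-4.2, 2.9, 1.0]
gripper_force: 2.0
tool_pos: [0.5158, 0.2533, 0.0932]
ft_force: [-2.6, -1.5, -0.4]
gripper_force: 1.3
```

```bash
python3 -m crank '[{"grip":-1,"delta_pos":[0.02,0,0],"delta_rot":[0,0,0]},{"grip":-1,"delta_pos":[0.03,0,0],"delta_rot":[0,0,0]},{"grip":-1,"delta_pos":[0.04,0,0],"delta_rot":[0,0,0]},{"grip":-1,"delta_pos":[0.05,0,0],"delta_rot":[0,0,0]},{"grip":-1,"delta_pos":[0.05,0,0],"delta_rot":[0,0,0]}]' | grep -E "pos|force"
python3 - <<'E'
from h import *
s=snapshot("top");save(s,"top3")
for n in("vent_axis","vent_tip"):
    for d in models.place_of("top",n)[:2]: print(n,round(d["score"],2),at_z(s,d["location"],.1)[:2].round(3))
E
```

```text
tool_pos: [0.5213, 0.2537, 0.0928]
ft_force: [-13.9, -3.3, 6.8]
gripper_force: 7.0
vent_axis 0.63 [ 0.462 -0.115]
vent_tip 0.33 [0.449 0.114]
```

```bash
python3 -m crank '[{"grip":-1,"delta_pos":[0.01,0,0],"delta_rot":[0,0,0]},{"grip":-1,"delta_pos":[0.02,0,0],"delta_rot":[0,0,0]},{"grip":-1,"delta_pos":[0.02,0,0],"delta_rot":[0,0,0]},{"grip":-1,"delta_pos":[0.02,0,0],"delta_rot":[0,0,0]},{"grip":-1,"delta_pos":[0.02,0,0],"delta_rot":[0,0,0]}]' | grep -E "pos|force"
python3 -m crank '[{"grip":-1,"delta_pos":[-0.2,0,0],"delta_rot":[0,0,0]},{"grip":-1,"delta_pos":[-0.2,0,0.3],"delta_rot":[0,0,0]},{"grip":-1,"delta_pos":[-0.3,0,0.6],"delta_rot":[0,0,0]},{"grip":0,"delta_pos":[-0.5,-0.1,0.9],"delta_rot":[0,0,0]},{"grip":1,"delta_pos":[-0.8,-0.2,1],"delta_rot":[0,0,0]}]' | grep pos
python3 look.py w6 vent_axis vent_tip cass0 pin0
```

```text
tool_pos: [0.5219, 0.2538, 0.0926]
ft_force: [-25.2, -3.9, 14.7]
gripper_force: 13.0
tool_pos: [0.4128, 0.2255, 0.2454]
t 15.95 tool [0.408 0.224 0.248] [0.001 0.213 0.977 0.005] cam [0.344 0.257 0.388] axis [ 0.26  -0.113 -0.959]
vent_axis 0.67 [465.2 252.1] [0.521 0.32 ]
cass0 0.94 [313.1 353.1] [0.596 0.135]
cass0 0.71 [133.6 310.1] [ 0.463 -0.018]
cass0 0.43 [217.4 378. ] [0.581 0.019]
pin0 0.97 [250.3 236. ] [0.453 0.12 ]
pin0 0.87 [ 77.8 329.4] [ 0.474 -0.136]
pin0 0.79 [136.8 310.3] [ 0.482 -0.054]
pin0 0.79 [186.4 263.2] [0.452 0.035]
```

View pics/w6.png

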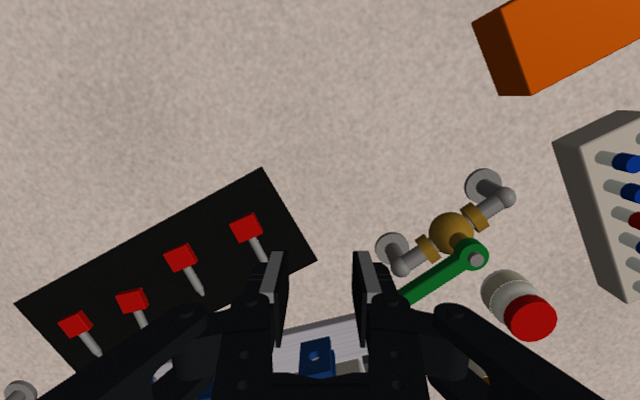

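The vent is open on its stop: the green handle is along the pipe and the force rises sharply. Now I'll measure the pin heads from this view.

```bash
cat > pins.py <<'E'
from h import *
def pins(s,cam,minA=60):
    h=cv2.cvtColor(s["color"],cv2.COLOR_RGB2HSV)
    m=((h[...,0]<8)|(h[...,0]>172))&(h[...,1]>150)&(h[...,2]>60)
    n,l,st,c=cv2.connectedComponentsWithStats(m.astype(np.uint8))
    locs=[(d["score"],np.array(d["location"])) for d in models.place_of(cam,"pin0")]
    for i in range(1,n):
        if st[i,4]<minA: continue
        p=np.argwhere(l==i)[:,::-1]
        w=np.array([at_z(s,q,.011)[:2] for q in p])
        hc,(a,b),ang=cv2.minAreaRect((w*1000).astype(np.float32)); 
        if not(.30<w[:,0].mean()<.55 and abs(w[:,1].mean())<.25): continue
        hc=w.mean(0)
        sc,o=min(locs,key=lambda t:np.linalg.norm(at_z(s,t[1],.008)[:2]-hc)); o=at_z(s,o,.008)[:2]
        al=np.degrees(np.arctan2(*(o-hc)[::-1])); rect=[(ang+90*k) for k in range(-3,3)]
        al2=min(rect,key=lambda r:abs((r-al+180)%360-180))
        print("head",hc.round(4),"size",round(a,1),round(b,1),"org",o.round(4),round(sc,2),"ang net",round(al,1),"rect",round(al2,1))
E
python3 - <<'E'
from pins import *
s=snapshot("wrist");pins(s,"wrist")
s=snapshot("top");pins(s,"top",20)
E
```

```text
head [0.4413 0.1218] size 33.1 27.6 org [0.4562 0.1214] 0.67 ang net -1.3 rect -0.4
head [0.442  0.0346] size 35.3 27.8 org [0.4551 0.033 ] 0.68 ang net -7.2 rect -0.7
head [ 0.4665 -0.0482] size 36.6 29.3 org [ 0.4838 -0.0526] 0.83 ang net -14.1 rect -9.3
head [ 0.4654 -0.1318] size 26.6 40.2 org [ 0.4763 -0.1346] 0.93 ang net -14.7 rect 3.8
head [ 0.4659 -0.05  ] size 31.0 26.9 org [ 0.4743 -0.0526] 0.56 ang net -17.0 rect -11.2
head [ 0.4645 -0.1335] size 28.0 25.5 org [ 0.4691 -0.1223] 0.42 ang net 67.6 rect 89.0
head [0.4407 0.1211] size 25.0 27.9 org [0.4469 0.118 ] 0.51 ang net -26.0 rect 0.2
head [0.4408 0.034 ] size 25.0 30.7 org [0.4555 0.0396] 0.59 ang net 21.0 rect 0.2
```

```bash
python3 -m crank '[{"grip":1,"delta_pos":[0.1,-0.3,-0.1],"delta_rot":[0,0,0.18]},{"grip":1,"delta_pos":[0.2,-0.6,-0.3],"delta_rot":[0,0,0.36]},{"grip":1,"delta_pos":[0.21,-0.68,-0.6],"delta_rot":[0,0,0.54]},{"grip":0.3,"delta_pos":[0.21,-0.68,-0.9],"delta_rot":[0,0,0.54]},{"grip":0.3,"delta_pos":[0.21,-0.68,-0.98],"delta_rot":[0,0,0.54]}]'
python3 - <<'E'
from pins import *
s=snapshot("wrist");save(s,"w7");pins(s,"wrist");st=robot.state();print(st["tool_pos"],st["tool_rot"],st["grip_width"])
E
```

```text
time: 16.85
tool_pos: [0.4401, 0.1204, 0.09]
tool_rot: [-0.002, 0.003, 1.0, -0.002]
ft_force: [-0.3, 0.9, 0.1]
grip_width: 0.0591
gripper_force: 0.0
head [0.4403 0.1213] size 30.4 28.7 org [0.4542 0.1206] 0.79 ang net -3.0 rect -0.2
head [0.4411 0.0341] size 33.2 29.0 org [0.4542 0.0338] 0.94 ang net -1.1 rect -1.4
head [ 0.466  -0.0487] size 35.9 31.0 org [ 0.4804 -0.0538] 0.61 ang net -19.4 rect -10.2
[0.44069288 0.12160778 0.09185267] [-0.00211308  0.00243905  0.99999181 -0.00244089] 0.055954307998259366
```

View pics/w7.png

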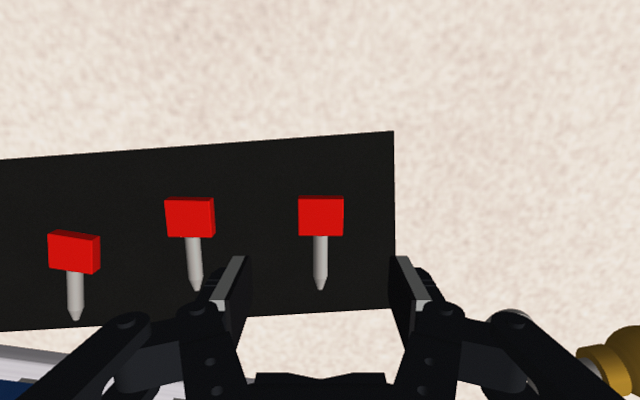

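The nearest pin's head is at px (321,216), centred between the fingers and aligned. I'll go down.

```bash
python3 -m crank '[{"grip":0.1,"delta_pos":[0,0,-0.2],"delta_rot":[0,0,0]},{"grip":0.1,"delta_pos":[0,0,-0.4],"delta_rot":[0,0,0]},{"grip":0.1,"delta_pos":[0,0,-0.53],"delta_rot":[0,0,0]},{"grip":0.1,"delta_pos":[0,0,-0.55],"delta_rot":[0,0,0]},{"grip":0.1,"delta_pos":[0,0,-0.55],"delta_rot":[0,0,0]}]'
python3 -m crank '[{"grip":0.1,"delta_pos":[0,0,-0.01],"delta_rot":[0,0,0]},{"grip":0.1,"delta_pos":[0,0,-0.02],"delta_rot":[0,0,0]},{"grip":0.1,"delta_pos":[0,0,-0.03],"delta_rot":[0,0,0]},{"grip":0.1,"delta_pos":[0,0,-0.03],"delta_rot":[0,0,0]},{"grip":0.1,"delta_pos":[0,0,-0.03],"delta_rot":[0,0,0]}]'
```

```text
time: 17.45
tool_pos: [0.4427, 0.1233, 0.0127]
tool_rot: [0.0, 0.002, 1.0, -0.0]
ft_force: [-0.4, 0.2, 1.1]
grip_width: 0.0468
gripper_force: 0.0
time: 17.95
tool_pos: [0.4421, 0.1232, 0.0078]
tool_rot: [0.0, 0.002, 1.0, 0.0]
ft_force: [-0.7, -0.6, 0.6]
grip_width: 0.0471
gripper_force: 0.0
```

```bash
python3 -m crank '[{"grip":0.1,"delta_pos":[-0.01,-0.01,-0.015],"delta_rot":[0,0,0]},{"grip":0.1,"delta_pos":[-0.01,-0.01,-0.03],"delta_rot":[0,0,0]},{"grip":0.1,"delta_pos":[-0.01,-0.01,-0.03],"delta_rot":[0,0,0]},{"grip":-1,"delta_pos":[-0.01,-0.01,-0.03],"delta_rot":[0,0,0]},{"grip":-1,"delta_pos":[-0.01,-0.01,-0.03],"delta_rot":[0,0,0]}]' 60
python3 -m crank '[{"grip":-1,"delta_pos":[0,0,0],"delta_rot":[0,0,0]},{"grip":-1,"delta_pos":[0,0,0],"delta_rot":[0,0,0]},{"grip":-1,"delta_pos":[0,0,0],"delta_rot":[0,0,0]},{"grip":-1,"delta_pos":[0,0,0],"delta_rot":[0,0,0]},{"grip":-1,"delta_pos":[0,0,0],"delta_rot":[0,0,0]}]'
```

```text
time: 18.45
tool_pos: [0.4406, 0.1216, 0.0034]
tool_rot: [-0.0, 0.002, 1.0, 0.0]
ft_force: [-2.3, -0.8, 4.3]
grip_width: 0.0282
gripper_force: 58.9
time: 18.95
tool_pos: [0.4406, 0.1216, 0.0034]
tool_rot: [-0.0, 0.002, 1.0, 0.0]
ft_force: [-2.7, -1.4, 6.5]
grip_width: 0.0282
gripper_force: 59.0
```

```bash
python3 -m crank '[{"grip":-1,"delta_pos":[0,0,0.2],"delta_rot":[0,0,0]},{"grip":-1,"delta_pos":[0,0,0.4],"delta_rot":[0,0,-0.08]},{"grip":-1,"delta_pos":[0.2,0.05,0.51],"delta_rot":[0,0,-0.16]},{"grip":-1,"delta_pos":[0.4,0.1,0.51],"delta_rot":[0,0,-0.236]},{"grip":-1,"delta_pos":[0.5,0.16,0.51],"delta_rot":[0,0,-0.236]}]'
python3 - <<'E'
from h import *
s=snapshot("wrist");save(s,"w8")
np.set_printoptions(precision=4,suppress=True)
for d in models.place_of("wrist","pin0")[:4]: print("pin",round(d["score"],2),np.array(d["location"]),at_z(s,d["location"],.085)[:2],at_z(s,d["location"],.008)[:2])
for d in models.place_of("wrist","cass0")[:3]: print("c",round(d["score"],2),at_z(s,d["location"],.055)[:2])
st=robot.state();print(np.array(st["tool_pos"]),st["grip_width"])
E
```

```text
time: 19.45
tool_pos: [0.5179, 0.1463, 0.0805]
tool_rot: [0.001, 0.095, 0.995, 0.001]
ft_force: [0.1, -0.0, -1.0]
grip_width: 0.0281
gripper_force: 64.0
pin 0.97 [318.8 301.8] [0.5308 0.144 ] [0.5789 0.1345]
pin 0.81 [  4.4 222.4] [0.4689 0.0226] [ 0.4825 -0.0543]
pin 0.59 [116.3 156.6] [0.4516 0.0781] [0.4555 0.032 ]
c 0.66 [0.599  0.1355]
[0.5158 0.1457 0.0793] 0.027969980711858862
```

View pics/w8.png

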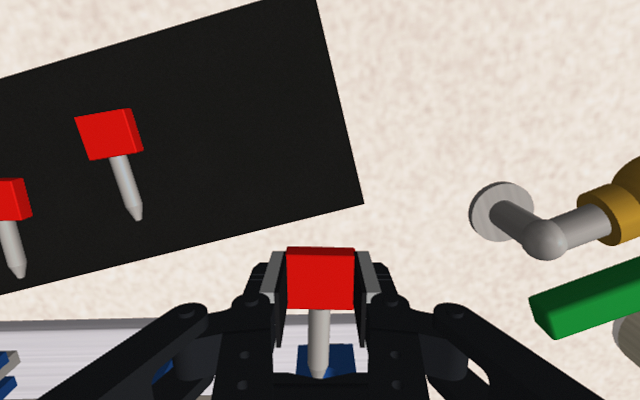

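The pin is held level, origin near px (319,302), about 14 mm ahead of the tool. I'll lower it and start inserting.

```bash
python3 -m crank '[{"grip":-1,"delta_pos":[0,0.01,-0.1],"delta_rot":[0,0,0]},{"grip":-1,"delta_pos":[0,0.02,-0.2],"delta_rot":[0,0,0]},{"grip":-1,"delta_pos":[0,0.023,-0.2],"delta_rot":[0,0,0]},{"grip":-1,"delta_pos":[0,0.023,-0.2],"delta_rot":[0,0,0]},{"grip":-1,"delta_pos":[0,0.023,-0.2],"delta_rot":[0,0,0]}]'
python3 -m crank '[{"grip":-1,"delta_pos":[0.05,-0.009,0],"delta_rot":[0,0,0]},{"grip":-1,"delta_pos":[0.1,-0.019,0],"delta_rot":[0,0,0]},{"grip":-1,"delta_pos":[0.15,-0.028,0],"delta_rot":[0,0,0]},{"grip":-1,"delta_pos":[0.2,-0.037,0],"delta_rot":[0,0,0]},{"grip":-1,"delta_pos":[0.23,-0.043,0],"delta_rot":[0,0,0]}]'
```

```text
time: 20.1
tool_pos: [0.5156, 0.149, 0.0498]
tool_rot: [0.0, 0.094, 0.996, 0.0]
ft_force: [0.9, -0.8, 0.0]
grip_width: 0.028
gripper_force: 64.0
time: 20.6
tool_pos: [0.551, 0.1423, 0.0496]
tool_rot: [0.0, 0.095, 0.996, -0.0]
ft_force: [0.4, -0.3, -0.7]
grip_width: 0.0282
gripper_force: 64.0
```

```bash
python3 -m crank '[{"grip":-1,"delta_pos":[0.02,-0.004,0],"delta_rot":[0,0,0]},{"grip":-1,"delta_pos":[0.04,-0.008,0],"delta_rot":[0,0,0]},{"grip":-1,"delta_pos":[0.06,-0.011,0],"delta_rot":[0,0,0]},{"grip":-1,"delta_pos":[0.08,-0.015,0],"delta_rot":[0,0,0]},{"grip":-1,"delta_pos":[0.1,-0.019,0],"delta_rot":[0,0,0]}]'
python3 -m crank '[{"grip":-1,"delta_pos":[0.02,-0.004,0],"delta_rot":[0,0,0]},{"grip":-1,"delta_pos":[0.04,-0.008,0],"delta_rot":[0,0,0]},{"grip":-1,"delta_pos":[0.06,-0.011,0],"delta_rot":[0,0,0]},{"grip":-1,"delta_pos":[0.08,-0.015,0],"delta_rot":[0,0,0]},{"grip":-1,"delta_pos":[0.1,-0.019,0],"delta_rot":[0,0,0]}]'
```

```text
time: 21.1
tool_pos: [0.5651, 0.1402, 0.0496]
tool_rot: [-0.0, 0.094, 0.996, 0.0]
ft_force: [-1.0, 2.4, 1.6]
grip_width: 0.028
gripper_force: 64.2
time: 21.6
tool_pos: [0.5802, 0.1373, 0.0496]
tool_rot: [-0.0, 0.094, 0.996, 0.0]
ft_force: [-1.4, 3.6, 0.9]
grip_width: 0.0283
gripper_force: 64.2
```

```bash
python3 -m crank '[{"grip":-1,"delta_pos":[0.01,0,0],"delta_rot":[0,0,0]},{"grip":-1,"delta_pos":[0.02,-0.002,0],"delta_rot":[0,0,0]},{"grip":-1,"delta_pos":[0.03,-0.003,0],"delta_rot":[0,0,0]},{"grip":-1,"delta_pos":[0.04,-0.005,0],"delta_rot":[0,0,0]},{"grip":-1,"delta_pos":[0.045,-0.005,0],"delta_rot":[0,0,0]}]'
```

```text
time: 22.1
tool_pos: [0.5855, 0.1363, 0.0493]
tool_rot: [-0.002, 0.094, 0.996, -0.0]
ft_force: [-10.5, 3.7, 8.1]
grip_width: 0.028
gripper_force: 65.0
```

```bash
python3 -m crank '[{"grip":-1,"delta_pos":[0.007,0,0],"delta_rot":[0,0,0]},{"grip":-1,"delta_pos":[0.014,0,0],"delta_rot":[0,0,0]},{"grip":-1,"delta_pos":[0.014,0,0],"delta_rot":[0,0,0]},{"grip":-1,"delta_pos":[0.014,0,0],"delta_rot":[0,0,0]},{"grip":-1,"delta_pos":[0.014,0,0],"delta_rot":[0,0,0]}]'
python3 - <<'E'
from h import *
s=snapshot("scene");save(s,"sc1")
s=snapshot("wrist");save(s,"w9");np.set_printoptions(precision=4,suppress=True)
for d in models.place_of("wrist","pin0")[:3]: print("pin",round(d["score"],2),np.array(d["location"]),at_z(s,d["location"],.055)[:2])
for d in models.place_of("wrist","cass0")[:3]: print("c",round(d["score"],2),at_z(s,d["location"],.055)[:2])
E
```

```text
time: 22.6
tool_pos: [0.5857, 0.1363, 0.0489]
tool_rot: [-0.004, 0.094, 0.996, -0.0]
ft_force: [-16.6, 3.9, 10.9]
grip_width: 0.0284
gripper_force: 65.2
pin 0.71 [319.4 301.6] [0.5975 0.1346]
pin 0.58 [51.3 21.7] [0.4698 0.0625]
c 0.77 [0.5993 0.134 ]
c 0.66 [0.5791 0.0218]
```

View pics/w9.png

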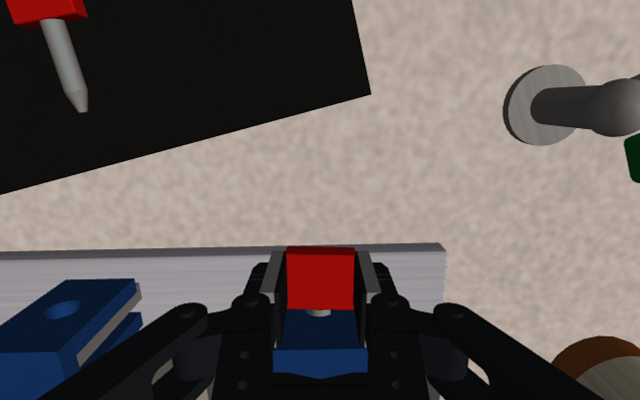

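The head is nearly home, but 2–3 mm of shaft is still visible at (319,312). I'll release, back off, and push the head home with shut fingers.

```bash
python3 -m crank '[{"grip":-0.1,"delta_pos":[-0.01,0,0],"delta_rot":[0,0,0]},{"grip":0.1,"delta_pos":[-0.01,0,0],"delta_rot":[0,0,0]},{"grip":0.1,"delta_pos":[-0.01,0,0],"delta_rot":[0,0,0]},{"grip":0.1,"delta_pos":[-0.12,0.022,0],"delta_rot":[0,0,0]},{"grip":0.1,"delta_pos":[-0.24,0.044,0],"delta_rot":[0,0,0]}]'
python3 -m crank '[{"grip":0.1,"delta_pos":[-0.03,0.006,0],"delta_rot":[0,0,0]},{"grip":-1,"delta_pos":[-0.03,0.006,0],"delta_rot":[0,0,0]},{"grip":-1,"delta_pos":[-0.03,0.006,0],"delta_rot":[0,0,0]},{"grip":-1,"delta_pos":[-0.03,0.006,0],"delta_rot":[0,0,0]},{"grip":-1,"delta_pos":[-0.03,0.006,0],"delta_rot":[0,0,0]}]'
python3 - <<'E'
from h import *
s=snapshot("wrist");save(s,"w10");np.set_printoptions(precision=4,suppress=True)
for d in models.place_of("wrist","pin0")[:3]: print("pin",round(d["score"],2),np.array(d["location"]),at_z(s,d["location"],.055)[:2])
E
```

```text
time: 23.3
tool_pos: [0.5531, 0.142, 0.0496]
tool_rot: [0.001, 0.095, 0.995, -0.0]
ft_force: [0.8, -0.1, -0.1]
grip_width: 0.0468
gripper_force: 0.0
time: 23.8
tool_pos: [0.5489, 0.1434, 0.0496]
tool_rot: [0.0, 0.095, 0.996, -0.0]
ft_force: [-0.7, -0.2, 0.4]
grip_width: 0.0002
gripper_force: 0.0
pin 0.85 [322.5 367.4] [0.5965 0.1363]
```

View pics/w10.png

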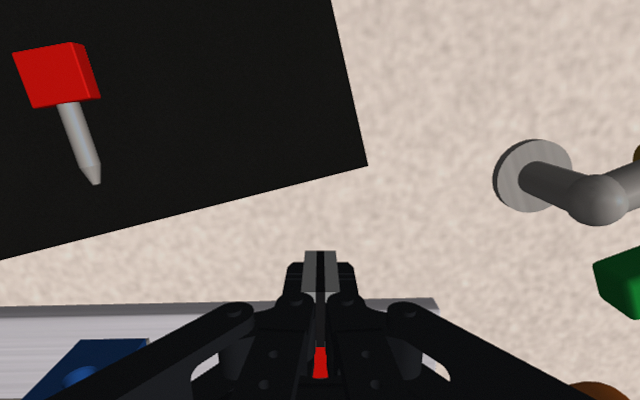

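The pin stays in the hole and the shut fingers are behind its head. I'll push.

```bash
python3 -m crank '[{"grip":-1,"delta_pos":[0.02,-0.004,0.01],"delta_rot":[0,0,0]},{"grip":-1,"delta_pos":[0.04,-0.008,0.01],"delta_rot":[0,0,0]},{"grip":-1,"delta_pos":[0.06,-0.011,0.01],"delta_rot":[0,0,0]},{"grip":-1,"delta_pos":[0.08,-0.015,0.01],"delta_rot":[0,0,0]},{"grip":-1,"delta_pos":[0.09,-0.017,0.01],"delta_rot":[0,0,0]}]'
python3 -m crank '[{"grip":-1,"delta_pos":[0.01,-0.002,0],"delta_rot":[0,0,0]},{"grip":-1,"delta_pos":[0.02,-0.004,0],"delta_rot":[0,0,0]},{"grip":-1,"delta_pos":[0.02,-0.004,0],"delta_rot":[0,0,0]},{"grip":-1,"delta_pos":[0.02,-0.004,0],"delta_rot":[0,0,0]},{"grip":-1,"delta_pos":[0.02,-0.004,0],"delta_rot":[0,0,0]}]'
```

```text
time: 24.4
tool_pos: [0.5622, 0.141, 0.0511]
tool_rot: [0.0, 0.094, 0.996, -0.0]
ft_force: [-0.2, 0.7, 0.2]
grip_width: 0.0002
gripper_force: 0.0
time: 24.9
tool_pos: [0.5642, 0.1407, 0.0508]
tool_rot: [-0.001, 0.094, 0.996, -0.0]
ft_force: [-5.8, 0.8, 0.6]
grip_width: -0.0
gripper_force: 2.6
```

```bash
python3 -m crank '[{"grip":-1,"delta_pos":[0.01,-0.002,0],"delta_rot":[0,0,0]},{"grip":-1,"delta_pos":[0.02,-0.004,0],"delta_rot":[0,0,0]},{"grip":-1,"delta_pos":[0.02,-0.004,0],"delta_rot":[0,0,0]},{"grip":-1,"delta_pos":[0.02,-0.004,0],"delta_rot":[0,0,0]},{"grip":-1,"delta_pos":[0.02,-0.004,0],"delta_rot":[0,0,0]}]'
python3 -m crank '[{"grip":-1,"delta_pos":[0.01,-0.002,0],"delta_rot":[0,0,0]},{"grip":-1,"delta_pos":[0.01,-0.002,0],"delta_rot":[0,0,0]},{"grip":-1,"delta_pos":[0.01,-0.002,0],"delta_rot":[0,0,0]},{"grip":-1,"delta_pos":[0.01,-0.002,0],"delta_rot":[0,0,0]},{"grip":-1,"delta_pos":[0.01,-0.002,0],"delta_rot":[0,0,0]}]'
```

```text
time: 25.4
tool_pos: [0.5642, 0.1406, 0.0497]
tool_rot: [-0.004, 0.094, 0.996, -0.0]
ft_force: [-15.4, 2.2, 3.5]
grip_width: 0.0002
gripper_force: 7.9
time: 25.9
tool_pos: [0.5642, 0.1406, 0.0491]
tool_rot: [-0.005, 0.094, 0.996, -0.0]
ft_force: [-20.6, 3.1, 4.1]
grip_width: 0.0
gripper_force: 10.5
```

```bash
python3 -m crank '[{"grip":-1,"delta_pos":[-0.15,0.03,0],"delta_rot":[0,0,0]},{"grip":-1,"delta_pos":[-0.3,0.05,0.1],"delta_rot":[0,0,0]},{"grip":-1,"delta_pos":[-0.5,0.05,0.4],"delta_rot":[0,0,0]},{"grip":0.2,"delta_pos":[-0.8,0.05,0.7],"delta_rot":[0,0,0]},{"grip":0.2,"delta_pos":[-0.9,0.05,0.9],"delta_rot":[0,0,0]}]' | grep pos
python3 - <<'E'
from pins import *
s=snapshot("wrist");save(s,"w11");pins(s,"wrist");np.set_printoptions(precision=4,suppress=True)
for d in models.place_of("wrist","pin0")[:5]: print("pin",round(d["score"],2),np.array(d["location"]),at_z(s,d["location"],.055)[:2])
for d in models.place_of("wrist","cass0")[:3]: print("c",round(d["score"],2),at_z(s,d["location"],.055)[:2])
a=s["color"][:,:,::-1][230:400,180:450]; 
s=snapshot("top");b=s["color"][:,:,::-1][150:210,270:400]
a=cv2.resize(a,(780,390));b=cv2.resize(b,(430,200),interpolation=cv2.INTER_CUBIC)
o=np.zeros((595,790,3),np.uint8);o[:390,:780]=a;o[392:592,:430]=b;cv2.imwrite("pics/c11.png",o)
E
```

```text
tool_pos: [0.4335, 0.1466, 0.186]
head [0.4415 0.0342] size 33.5 28.2 org [0.4544 0.0337] 0.6 ang net -2.1 rect -1.6
head [ 0.4665 -0.0491] size 35.3 29.8 org [ 0.4789 -0.0528] 0.75 ang net -16.9 rect -10.1
head [ 0.4652 -0.1316] size 28.4 38.5 org [ 0.4778 -0.1331] 0.61 ang net -6.4 rect 1.4
pin 0.75 [132.1 260.7] [ 0.4615 -0.0214]
pin 0.61 [ 56.2 273.3] [ 0.4606 -0.0899]
pin 0.6 [208.8 222.8] [0.4406 0.0524]
pin 0.59 [339.8 361.9] [0.5974 0.1348]
c 0.86 [0.5977 0.1335]
c 0.51 [ 0.558  -0.0933]
```

View pics/c11.png

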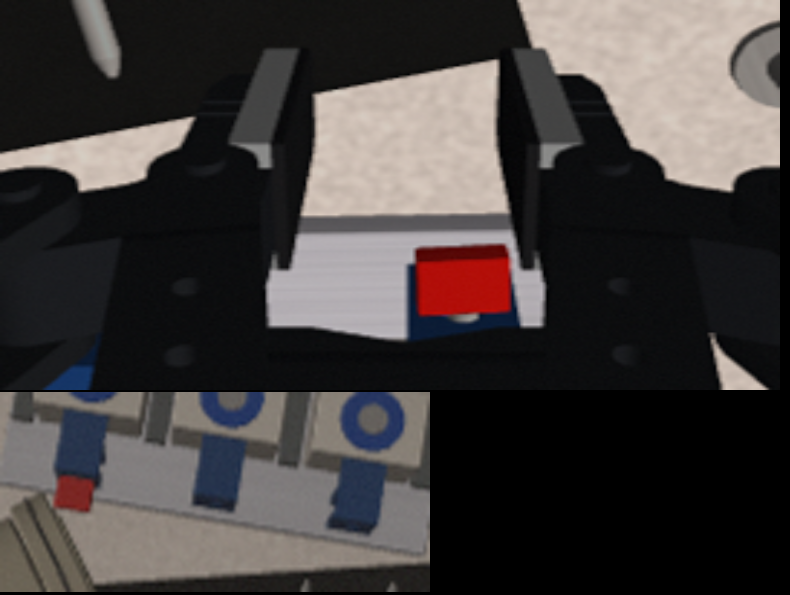

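Pin 1 looks home: the crescent at (465,318) is the hole's upper rim, and the 20 N push moved it no further. On to the second pin.

```bash
python3 -m crank '[{"grip":0.2,"delta_pos":[0.05,-0.3,0],"delta_rot":[0,0,0.1]},{"grip":0.2,"delta_pos":[0.05,-0.6,-0.1],"delta_rot":[0,0,0.21]},{"grip":0.2,"delta_pos":[0.05,-0.75,-0.3],"delta_rot":[0,0,0.21]},{"grip":0.2,"delta_pos":[0.05,-0.75,-0.6],"delta_rot":[0,0,0.21]},{"grip":0.2,"delta_pos":[0.05,-0.75,-0.64],"delta_rot":[0,0,0.21]}]' |head -3
python3 - <<'E'
from pins import *
s=snapshot("wrist");pins(s,"wrist");st=robot.state();print(np.round(st["tool_pos"],4),np.round(st["tool_rot"],4),st["grip_width"])
E
```

```text
time: 27.15
tool_pos: [0.4394, 0.0321, 0.0852]
tool_rot: [-0.003, 0.013, 1.0, -0.003]
head [0.4409 0.0336] size 30.8 28.3 org [0.4531 0.0346] 0.98 ang net 4.5 rect -1.3
head [ 0.4658 -0.0496] size 32.7 30.6 org [ 0.48   -0.0533] 0.67 ang net -14.5 rect -10.3
head [ 0.4648 -0.1319] size 29.8 36.9 org [ 0.4771 -0.1355] 0.67 ang net -16.3 rect 0.8
[0.4415 0.0336 0.0886] [-0.0016  0.0125  0.9999 -0.0024] 0.051479911330563406
```

```bash
python3 -m crank '[{"grip":0.1,"delta_pos":[-0.01,0,-0.2],"delta_rot":[0,0,0]},{"grip":0.1,"delta_pos":[-0.01,0,-0.4],"delta_rot":[0,0,0]},{"grip":0.1,"delta_pos":[-0.01,0,-0.53],"delta_rot":[0,0,0]},{"grip":0.1,"delta_pos":[-0.01,0,-0.56],"delta_rot":[0,0,0]},{"grip":0.1,"delta_pos":[-0.01,0,-0.56],"delta_rot":[0,0,0]}]'
python3 -m crank '[{"grip":0.1,"delta_pos":[0,0,-0.01],"delta_rot":[0,0,0]},{"grip":0.1,"delta_pos":[0,0,-0.01],"delta_rot":[0,0,0]},{"grip":-1,"delta_pos":[0,0,-0.01],"delta_rot":[0,0,0]},{"grip":-1,"delta_pos":[0,0,-0.01],"delta_rot":[0,0,0]},{"grip":-1,"delta_pos":[0,0,-0.01],"delta_rot":[0,0,0]}]'
```

```text
time: 27.75
tool_pos: [0.4414, 0.0351, 0.0064]
tool_rot: [0.0, 0.012, 1.0, -0.0]
ft_force: [0.4, -0.5, -0.4]
grip_width: 0.0474
gripper_force: 0.0
time: 28.25
tool_pos: [0.4413, 0.035, 0.0051]
tool_rot: [0.0, 0.012, 1.0, 0.001]
ft_force: [-4.9, -1.1, 16.1]
grip_width: 0.0283
gripper_force: 58.0
```

```bash
python3 -m crank '[{"grip":-1,"delta_pos":[0,0,0.15],"delta_rot":[0,0,0]},{"grip":-1,"delta_pos":[0,0,0.31],"delta_rot":[0,0,-0.1]},{"grip":-1,"delta_pos":[0.15,0.01,0.31],"delta_rot":[0,0,-0.207]},{"grip":-1,"delta_pos":[0.35,0.012,0.31],"delta_rot":[0,0,-0.207]},{"grip":-1,"delta_pos":[0.35,0.012,0.31],"delta_rot":[0,0,-0.207]}]'
python3 - <<'E'
from h import *
s=snapshot("wrist");save(s,"w12")
np.set_printoptions(precision=4,suppress=True)
for d in models.place_of("wrist","pin0")[:4]: print("pin",round(d["score"],2),np.array(d["location"]),at_z(s,d["location"],.055)[:2])
for d in models.place_of("wrist","cass0")[:3]: print("c",round(d["score"],2),at_z(s,d["location"],.055)[:2])
st=robot.state();print(np.array(st["tool_pos"]),np.array(st["tool_rot"]),st["grip_width"])
E
```

```text
time: 28.75
tool_pos: [0.4964, 0.0371, 0.0514]
tool_rot: [0.002, 0.093, 0.996, -0.0]
ft_force: [-0.3, -0.2, -0.3]
grip_width: 0.0279
gripper_force: 60.4
pin 0.92 [155.6 235.9] [ 0.4657 -0.0274]
pin 0.63 [318.9 303. ] [0.5105 0.0347]
pin 0.62 [ 23.1 257.7] [ 0.4649 -0.0871]
[0.4926 0.0361 0.0504] [-0.0004  0.0934  0.9956 -0.0002] 0.027931335717403263
```

View pics/w12.png

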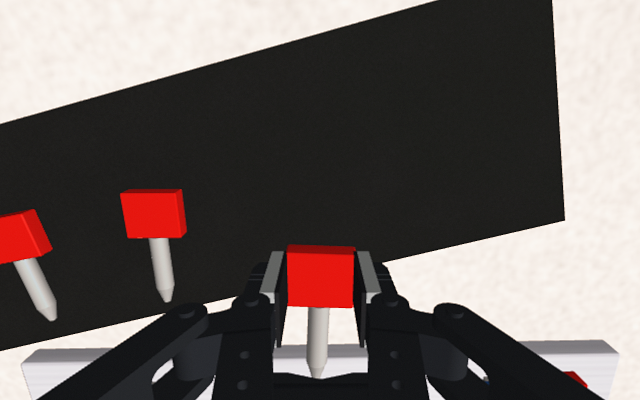

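```bash
python3 -m crank '[{"grip":-1,"delta_pos":[0.05,-0.008,0],"delta_rot":[0,0,0]},{"grip":-1,"delta_pos":[0.1,-0.017,0],"delta_rot":[0,0,0]},{"grip":-1,"delta_pos":[0.15,-0.026,0],"delta_rot":[0,0,0]},{"grip":-1,"delta_pos":[0.19,-0.034,0],"delta_rot":[0,0,0]},{"grip":-1,"delta_pos":[0.23,-0.041,0],"delta_rot":[0,0,0]}]'
python3 -m crank '[{"grip":-1,"delta_pos":[0.02,-0.004,0],"delta_rot":[0,0,0]},{"grip":-1,"delta_pos":[0.04,-0.008,0],"delta_rot":[0,0,0]},{"grip":-1,"delta_pos":[0.06,-0.011,0],"delta_rot":[0,0,0]},{"grip":-1,"delta_pos":[0.08,-0.015,0],"delta_rot":[0,0,0]},{"grip":-1,"delta_pos":[0.1,-0.019,0],"delta_rot":[0,0,0]}]'
```

```text
time: 29.4
tool_pos: [0.5283, 0.03, 0.0505]
tool_rot: [0.0, 0.093, 0.996, -0.0]
ft_force: [0.1, -1.0, -0.6]
grip_width: 0.0279
gripper_force: 60.4
time: 29.9
tool_pos: [0.5429, 0.0277, 0.0506]
tool_rot: [-0.0, 0.093, 0.996, 0.0]
ft_force: [-2.1, 1.6, 2.2]
grip_width: 0.0276
gripper_force: 60.6
```

```bash
python3 -m crank '[{"grip":-1,"delta_pos":[0.02,-0.002,0],"delta_rot":[0,0,0]},{"grip":-1,"delta_pos":[0.04,-0.006,0],"delta_rot":[0,0,0]},{"grip":-1,"delta_pos":[0.06,-0.009,0],"delta_rot":[0,0,0]},{"grip":-1,"delta_pos":[0.08,-0.013,0],"delta_rot":[0,0,0]},{"grip":-1,"delta_pos":[0.1,-0.017,0],"delta_rot":[0,0,0]}]'
python3 -m crank '[{"grip":-1,"delta_pos":[0.01,-0.002,0],"delta_rot":[0,0,0]},{"grip":-1,"delta_pos":[0.02,-0.004,0],"delta_rot":[0,0,0]},{"grip":-1,"delta_pos":[0.03,-0.006,0],"delta_rot":[0,0,0]},{"grip":-1,"delta_pos":[0.04,-0.008,0],"delta_rot":[0,0,0]},{"grip":-1,"delta_pos":[0.05,-0.009,0],"delta_rot":[0,0,0]}]'
```

```text
time: 30.4
tool_pos: [0.558, 0.0252, 0.0506]
tool_rot: [0.0, 0.093, 0.996, 0.0]
ft_force: [-2.2, 4.7, 3.8]
grip_width: 0.028
gripper_force: 60.8
time: 30.9
tool_pos: [0.5653, 0.0237, 0.0506]
tool_rot: [-0.0, 0.093, 0.996, 0.0]
ft_force: [-6.7, 5.0, 5.1]
grip_width: 0.0282
gripper_force: 60.9
```

```bash
python3 -m crank '[{"grip":-1,"delta_pos":[0.01,0,0],"delta_rot":[0,0,0]},{"grip":-1,"delta_pos":[0.02,-0.001,0],"delta_rot":[0,0,0]},{"grip":-1,"delta_pos":[0.02,-0.001,0],"delta_rot":[0,0,0]},{"grip":-1,"delta_pos":[0.02,-0.001,0],"delta_rot":[0,0,0]},{"grip":-1,"delta_pos":[0.02,-0.001,0],"delta_rot":[0,0,0]}]'
python3 -m crank '[{"grip":-0.1,"delta_pos":[-0.01,0,0],"delta_rot":[0,0,0]},{"grip":0.1,"delta_pos":[-0.01,0,0],"delta_rot":[0,0,0]},{"grip":0.1,"delta_pos":[-0.01,0,0],"delta_rot":[0,0,0]},{"grip":0.1,"delta_pos":[-0.12,0.022,0],"delta_rot":[0,0,0]},{"grip":0.1,"delta_pos":[-0.24,0.044,0],"delta_rot":[0,0,0]}]'
python3 -m crank '[{"grip":0.1,"delta_pos":[-0.04,0.006,0],"delta_rot":[0,0,0]},{"grip":-1,"delta_pos":[-0.04,0.006,0],"delta_rot":[0,0,0]},{"grip":-1,"delta_pos":[-0.04,0.006,0],"delta_rot":[0,0,0]},{"grip":-1,"delta_pos":[-0.04,0.006,0],"delta_rot":[0,0,0]},{"grip":-1,"delta_pos":[-0.04,0.006,0],"delta_rot":[0,0,0]}]'
python3 -m crank '[{"grip":-1,"delta_pos":[0.02,-0.004,0.01],"delta_rot":[0,0,0]},{"grip":-1,"delta_pos":[0.04,-0.008,0.01],"delta_rot":[0,0,0]},{"grip":-1,"delta_pos":[0.06,-0.011,0.01],"delta_rot":[0,0,0]},{"grip":-1,"delta_pos":[0.08,-0.015,0.01],"delta_rot":[0,0,0]},{"grip":-1,"delta_pos":[0.1,-0.019,0.01],"delta_rot":[0,0,0]}]'
```

```text
time: 31.4
tool_pos: [0.5663, 0.0236, 0.0503]
tool_rot: [-0.002, 0.093, 0.996, 0.0]
ft_force: [-12.4, 5.2, 12.0]
grip_width: 0.0283
gripper_force: 61.6
time: 31.9
tool_pos: [0.5323, 0.0293, 0.0505]
tool_rot: [0.0, 0.094, 0.996, -0.001]
ft_force: [0.2, 0.3, -0.0]
grip_width: 0.0468
gripper_force: 0.0
time: 32.4
tool_pos: [0.5268, 0.0306, 0.0506]
tool_rot: [0.0, 0.093, 0.996, -0.0]
ft_force: [-0.1, 0.8, 0.3]
grip_width: 0.0002
gripper_force: 0.0
time: 32.9
tool_pos: [0.5415, 0.028, 0.052]
tool_rot: [-0.0, 0.093, 0.996, 0.0]
ft_force: [0.6, -0.6, 0.4]
grip_width: 0.0002
gripper_force: 0.0
```

Expected contact is near x=.543.

```bash
python3 -m crank '[{"grip":-1,"delta_pos":[0.01,-0.002,0],"delta_rot":[0,0,0]},{"grip":-1,"delta_pos":[0.02,-0.004,0],"delta_rot":[0,0,0]},{"grip":-1,"delta_pos":[0.03,-0.006,0],"delta_rot":[0,0,0]},{"grip":-1,"delta_pos":[0.03,-0.006,0],"delta_rot":[0,0,0]},{"grip":-1,"delta_pos":[0.03,-0.006,0],"delta_rot":[0,0,0]}]'
python3 -m crank '[{"grip":-1,"delta_pos":[0.01,-0.002,0],"delta_rot":[0,0,0]},{"grip":-1,"delta_pos":[0.02,-0.004,0],"delta_rot":[0,0,0]},{"grip":-1,"delta_pos":[0.02,-0.004,0],"delta_rot":[0,0,0]},{"grip":-1,"delta_pos":[0.02,-0.004,0],"delta_rot":[0,0,0]},{"grip":-1,"delta_pos":[0.02,-0.004,0],"delta_rot":[0,0,0]}]'
```

```text
time: 33.4
tool_pos: [0.545, 0.027, 0.0518]
tool_rot: [-0.001, 0.093, 0.996, -0.0]
ft_force: [-4.4, -1.6, 0.4]
grip_width: -0.0
gripper_force: 2.1
time: 33.9
tool_pos: [0.5451, 0.0269, 0.0507]
tool_rot: [-0.004, 0.093, 0.996, 0.0]
ft_force: [-14.7, 0.3, 2.9]
grip_width: -0.0003
gripper_force: 7.4
```

```bash
python3 -m crank '[{"grip":-1,"delta_pos":[-0.2,0.03,0],"delta_rot":[0,0,0]},{"grip":-1,"delta_pos":[-0.45,0.03,0.2],"delta_rot":[0,0,0]},{"grip":-1,"delta_pos":[-0.55,-0.2,0.26],"delta_rot":[0,0,0]},{"grip":0.2,"delta_pos":[-0.56,-0.5,0.26],"delta_rot":[0,0,0]},{"grip":0.2,"delta_pos":[-0.56,-0.5,0.26],"delta_rot":[0,0,0]}]' | head -3
python3 - <<'E'
from pins import *
s=snapshot("wrist");pins(s,"wrist");st=robot.state();print(np.round(st["tool_pos"],4),np.round(st["tool_rot"],4),st["grip_width"])
for d in models.place_of("wrist","cass0")[:3]: print("c",round(d["score"],2),at_z(s,d["location"],.055)[:2])
E
```

```text
time: 34.4
tool_pos: [0.4648, -0.0528, 0.092]
tool_rot: [0.001, 0.096, 0.995, 0.001]
head [ 0.4661 -0.0499] size 30.6 29.0 org [ 0.4795 -0.0521] 0.71 ang net -9.3 rect -10.0
head [ 0.4649 -0.1326] size 28.8 33.7 org [ 0.4784 -0.1339] 0.57 ang net -5.8 rect 0.5
[ 0.4652 -0.049   0.0914] [8.000e-04 9.430e-02 9.955e-01 5.000e-04] 0.043316841778561814
```

```bash
python3 -m crank '[{"grip":0.2,"delta_pos":[0,-0.005,-0.2],"delta_rot":[0,0,0]},{"grip":0.2,"delta_pos":[0,-0.005,-0.4],"delta_rot":[0,0,0]},{"grip":0.2,"delta_pos":[0,-0.005,-0.53],"delta_rot":[0,0,0]},{"grip":0.2,"delta_pos":[0,-0.005,-0.56],"delta_rot":[0,0,0]},{"grip":0.2,"delta_pos":[0,-0.005,-0.56],"delta_rot":[0,0,0]}]'
python3 -m crank '[{"grip":0.1,"delta_pos":[0,0,-0.01],"delta_rot":[0,0,0]},{"grip":0.1,"delta_pos":[0,0,-0.015],"delta_rot":[0,0,0]},{"grip":-1,"delta_pos":[0,0,-0.015],"delta_rot":[0,0,0]},{"grip":-1,"delta_pos":[0,0,-0.015],"delta_rot":[0,0,0]},{"grip":-1,"delta_pos":[0,0,-0.015],"delta_rot":[0,0,0]}]'
```

```text
time: 35.05
tool_pos: [0.4646, -0.0489, 0.0068]
tool_rot: [-0.001, 0.093, 0.996, -0.0]
ft_force: [0.5, 0.0, 1.9]
grip_width: 0.0514
gripper_force: 0.0
time: 35.55
tool_pos: [0.4652, -0.049, 0.0057]
tool_rot: [0.0, 0.093, 0.996, 0.001]
ft_force: [-3.6, 0.9, 12.4]
grip_width: 0.0279
gripper_force: 58.5
```

```bash
python3 -m crank '[{"grip":-1,"delta_pos":[0,0,0.15],"delta_rot":[0,0,0]},{"grip":-1,"delta_pos":[0,0,0.31],"delta_rot":[0,0,0]},{"grip":-1,"delta_pos":[0.05,-0.1,0.31],"delta_rot":[0,0,0]},{"grip":-1,"delta_pos":[0.05,-0.195,0.31],"delta_rot":[0,0,0]},{"grip":-1,"delta_pos":[0.05,-0.195,0.31],"delta_rot":[0,0,0]}]'
python3 - <<'E'
from h import *
s=snapshot("wrist");save(s,"w13")
np.set_printoptions(precision=4,suppress=True)
for d in models.place_of("wrist","pin0")[:4]: print("pin",round(d["score"],2),np.array(d["location"]),at_z(s,d["location"],.055)[:2])
for d in models.place_of("wrist","cass0")[:3]: print("c",round(d["score"],2),at_z(s,d["location"],.055)[:2])
st=robot.state();print(np.array(st["tool_pos"]),np.array(st["tool_rot"]),st["grip_width"])
E
```

```text
time: 36.05
tool_pos: [0.4723, -0.0799, 0.0518]
tool_rot: [0.0, 0.094, 0.996, -0.0]
ft_force: [0.0, -1.3, -0.8]
grip_width: 0.0281
gripper_force: 60.1
pin 0.89 [228.7 257.8] [ 0.4573 -0.1167]
pin 0.76 [319.5 304.9] [ 0.4877 -0.0823]
[ 0.4721 -0.0779  0.0512] [-0.0002  0.0932  0.9956  0.0002] 0.027680881339516718
```

```bash
python3 -m crank '[{"grip":-1,"delta_pos":[0.05,-0.009,0],"delta_rot":[0,0,0]},{"grip":-1,"delta_pos":[0.1,-0.018,0],"delta_rot":[0,0,0]},{"grip":-1,"delta_pos":[0.15,-0.027,0],"delta_rot":[0,0,0]},{"grip":-1,"delta_pos":[0.19,-0.035,0],"delta_rot":[0,0,0]},{"grip":-1,"delta_pos":[0.23,-0.042,0],"delta_rot":[0,0,0]}]'
python3 -m crank '[{"grip":-1,"delta_pos":[0.02,-0.004,0],"delta_rot":[0,0,0]},{"grip":-1,"delta_pos":[0.04,-0.008,0],"delta_rot":[0,0,0]},{"grip":-1,"delta_pos":[0.06,-0.011,0],"delta_rot":[0,0,0]},{"grip":-1,"delta_pos":[0.08,-0.015,0],"delta_rot":[0,0,0]},{"grip":-1,"delta_pos":[0.1,-0.019,0],"delta_rot":[0,0,0]}]'
```

```text
time: 36.7
tool_pos: [0.5073, -0.0849, 0.0512]
tool_rot: [-0.0, 0.093, 0.996, -0.0]
ft_force: [-1.4, 1.3, 0.7]
grip_width: 0.028
gripper_force: 60.2
time: 37.2
tool_pos: [0.5213, -0.0866, 0.0511]
tool_rot: [-0.001, 0.093, 0.996, 0.001]
ft_force: [-5.7, 6.6, 1.9]
grip_width: 0.0277
gripper_force: 60.5
```

```bash
python3 -m crank '[{"grip":-1,"delta_pos":[0.02,0.004,0],"delta_rot":[0,0,0]},{"grip":-1,"delta_pos":[0.04,0,0],"delta_rot":[0,0,0]},{"grip":-1,"delta_pos":[0.06,-0.004,0],"delta_rot":[0,0,0]},{"grip":-1,"delta_pos":[0.08,-0.008,0],"delta_rot":[0,0,0]},{"grip":-1,"delta_pos":[0.1,-0.012,0],"delta_rot":[0,0,0]}]'
python3 -m crank '[{"grip":-1,"delta_pos":[0.01,0,0],"delta_rot":[0,0,0]},{"grip":-1,"delta_pos":[0.02,-0.002,0],"delta_rot":[0,0,0]},{"grip":-1,"delta_pos":[0.03,-0.004,0],"delta_rot":[0,0,0]},{"grip":-1,"delta_pos":[0.04,-0.006,0],"delta_rot":[0,0,0]},{"grip":-1,"delta_pos":[0.05,-0.008,0],"delta_rot":[0,0,0]}]'
```

```text
time: 37.7
tool_pos: [0.5367, -0.0884, 0.0513]
tool_rot: [-0.0, 0.093, 0.996, 0.001]
ft_force: [-3.5, 4.2, 4.3]
grip_width: 0.0275
gripper_force: 60.7
time: 38.2
tool_pos: [0.5441, -0.0899, 0.0514]
tool_rot: [-0.0, 0.093, 0.996, 0.001]
ft_force: [-4.4, 3.7, 4.8]
grip_width: 0.0281
gripper_force: 60.7
```

```bash
python3 -m crank '[{"grip":-1,"delta_pos":[0.01,0,0],"delta_rot":[0,0,0]},{"grip":-1,"delta_pos":[0.02,-0.002,0],"delta_rot":[0,0,0]},{"grip":-1,"delta_pos":[0.02,-0.002,0],"delta_rot":[0,0,0]},{"grip":-1,"delta_pos":[0.02,-0.002,0],"delta_rot":[0,0,0]},{"grip":-1,"delta_pos":[0.02,-0.002,0],"delta_rot":[0,0,0]}]'
python3 -m crank '[{"grip":-0.1,"delta_pos":[-0.01,0,0],"delta_rot":[0,0,0]},{"grip":0.1,"delta_pos":[-0.01,0,0],"delta_rot":[0,0,0]},{"grip":0.1,"delta_pos":[-0.01,0,0],"delta_rot":[0,0,0]},{"grip":0.1,"delta_pos":[-0.12,0.022,0],"delta_rot":[0,0,0]},{"grip":0.1,"delta_pos":[-0.24,0.044,0],"delta_rot":[0,0,0]}]'
python3 -m crank '[{"grip":0.1,"delta_pos":[-0.04,0.006,0],"delta_rot":[0,0,0]},{"grip":-1,"delta_pos":[-0.04,0.006,0],"delta_rot":[0,0,0]},{"grip":-1,"delta_pos":[-0.04,0.006,0],"delta_rot":[0,0,0]},{"grip":-1,"delta_pos":[-0.04,0.006,0],"delta_rot":[0,0,0]},{"grip":-1,"delta_pos":[-0.04,0.006,0],"delta_rot":[0,0,0]}]'
python3 -m crank '[{"grip":-1,"delta_pos":[0.02,-0.004,0.01],"delta_rot":[0,0,0]},{"grip":-1,"delta_pos":[0.04,-0.008,0.01],"delta_rot":[0,0,0]},{"grip":-1,"delta_pos":[0.06,-0.011,0.01],"delta_rot":[0,0,0]},{"grip":-1,"delta_pos":[0.08,-0.015,0.01],"delta_rot":[0,0,0]},{"grip":-1,"delta_pos":[0.1,-0.019,0.01],"delta_rot":[0,0,0]}]'
```

```text
time: 38.7
tool_pos: [0.5458, -0.0901, 0.0511]
tool_rot: [-0.002, 0.093, 0.996, 0.001]
ft_force: [-9.4, 5.1, 9.6]
grip_width: 0.0279
gripper_force: 61.2
time: 39.2
tool_pos: [0.5113, -0.0847, 0.0513]
tool_rot: [0.0, 0.093, 0.996, -0.0]
ft_force: [0.8, 0.3, 0.1]
grip_width: 0.0471
gripper_force: 0.0
time: 39.7
tool_pos: [0.5057, -0.0836, 0.0513]
tool_rot: [0.0, 0.093, 0.996, -0.0]
ft_force: [-0.9, 0.6, 0.2]
grip_width: -0.0003
gripper_force: 0.0
time: 40.2
tool_pos: [0.5205, -0.0863, 0.0528]
tool_rot: [-0.0, 0.093, 0.996, 0.0]
ft_force: [-0.1, 0.6, -0.2]
grip_width: -0.0003
gripper_force: 0.0
```

```bash
python3 -m crank '[{"grip":-1,"delta_pos":[0.01,-0.002,0],"delta_rot":[0,0,0]},{"grip":-1,"delta_pos":[0.02,-0.004,0],"delta_rot":[0,0,0]},{"grip":-1,"delta_pos":[0.03,-0.006,0],"delta_rot":[0,0,0]},{"grip":-1,"delta_pos":[0.03,-0.006,0],"delta_rot":[0,0,0]},{"grip":-1,"delta_pos":[0.03,-0.006,0],"delta_rot":[0,0,0]}]'
python3 -m crank '[{"grip":-1,"delta_pos":[0.01,-0.002,0],"delta_rot":[0,0,0]},{"grip":-1,"delta_pos":[0.02,-0.004,0],"delta_rot":[0,0,0]},{"grip":-1,"delta_pos":[0.02,-0.004,0],"delta_rot":[0,0,0]},{"grip":-1,"delta_pos":[0.02,-0.004,0],"delta_rot":[0,0,0]},{"grip":-1,"delta_pos":[0.02,-0.004,0],"delta_rot":[0,0,0]}]'
```

```text
time: 40.7
tool_pos: [0.5247, -0.0872, 0.0528]
tool_rot: [-0.0, 0.093, 0.996, 0.0]
ft_force: [-0.4, 0.1, -0.6]
grip_width: -0.0003
gripper_force: 0.0
time: 41.2
tool_pos: [0.5258, -0.0875, 0.0521]
tool_rot: [-0.002, 0.093, 0.996, 0.0]
ft_force: [-7.4, 0.4, 2.5]
grip_width: 0.0003
gripper_force: 3.6
```

```bash
python3 -m crank '[{"grip":-1,"delta_pos":[0.01,-0.002,0],"delta_rot":[0,0,0]},{"grip":-1,"delta_pos":[0.02,-0.004,0],"delta_rot":[0,0,0]},{"grip":-1,"delta_pos":[0.02,-0.004,0],"delta_rot":[0,0,0]},{"grip":-1,"delta_pos":[0.02,-0.004,0],"delta_rot":[0,0,0]},{"grip":-1,"delta_pos":[0.02,-0.004,0],"delta_rot":[0,0,0]}]' | grep -E "pos|ft"
python3 -m crank '[{"grip":-1,"delta_pos":[-0.2,0.03,0],"delta_rot":[0,0,0]},{"grip":-1,"delta_pos":[-0.5,0.05,0.2],"delta_rot":[0,0,0]},{"grip":-1,"delta_pos":[-0.8,0.3,0.5],"delta_rot":[0,0,0]},{"grip":-1,"delta_pos":[-0.8,0.6,0.8],"delta_rot":[0,0,0]},{"grip":-1,"delta_pos":[-0.8,0.75,1],"delta_rot":[0,0,0]}]' | grep -E "pos|ft"
python3 -m crank '[{"grip":-1,"delta_pos":[0,0.2,0.2],"delta_rot":[0,0,0]},{"grip":-1,"delta_pos":[0,0.2,0.4],"delta_rot":[0,0,0]},{"grip":-1,"delta_pos":[0,0.2,0.5],"delta_rot":[0,0,0]},{"grip":-1,"delta_pos":[0,0.2,0.5],"delta_rot":[0,0,0]},{"grip":-1,"delta_pos":[0,0.2,0.5],"delta_rot":[0,0,0]}]' | grep -E "pos|ft"
python3 look.py w14 pin0 cass0
python3 - <<'E'
import cv2,numpy as np
a=cv2.imread("pics/w14.png")[200:400];cv2.imwrite("pics/c14.png",cv2.resize(a,(800,250)))
E
```

```text
tool_pos: [0.5259, -0.0875, 0.051]
ft_force: [-17.1, 4.2, 4.3]
tool_pos: [0.4222, -0.0144, 0.1571]
ft_force: [1.4, 3.6, -1.8]
tool_pos: [0.4235, 0.0162, 0.2321]
ft_force: [0.1, 0.2, 0.4]
t 42.75 tool [0.423 0.016 0.232] [-0.001  0.093  0.996  0.   ] cam [0.351 0.031 0.375] axis [ 0.273 -0.05  -0.961]
pin0 0.85 [195.6 242.6] [ 0.478 -0.135]
pin0 0.57 [461.2 321.6] [0.637 0.151]
cass0 0.86 [460.7 322.1] [0.601 0.135]
```

View pics/w14.png

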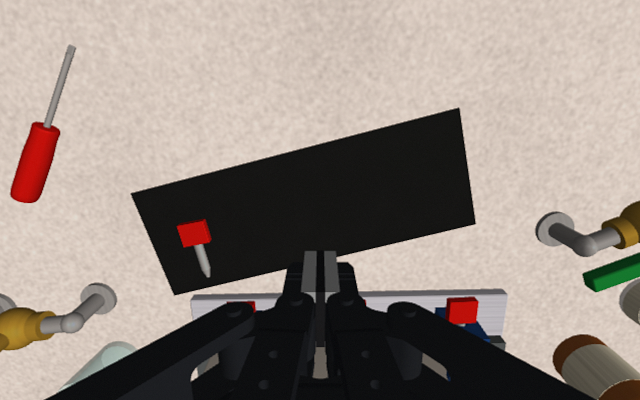

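```bash
python3 -m crank '[{"grip":-1,"delta_pos":[0.1,0.3,0],"delta_rot":[0,0,0]},{"grip":-1,"delta_pos":[0.1,0.6,0],"delta_rot":[0,0,0]},{"grip":-1,"delta_pos":[0.1,0.9,0],"delta_rot":[0,0,0]},{"grip":-1,"delta_pos":[0.1,1,0],"delta_rot":[0,0,0]},{"grip":-1,"delta_pos":[0.1,1,0],"delta_rot":[0,0,0]}]' | grep -E "pos"
python3 -m crank '[{"grip":-1,"delta_pos":[0.3,0.3,0],"delta_rot":[0,0,0]},{"grip":-1,"delta_pos":[0.6,0.6,0],"delta_rot":[0,0,0]},{"grip":-1,"delta_pos":[0.9,0.64,0],"delta_rot":[0,0,0]},{"grip":-1,"delta_pos":[0.93,0.64,0],"delta_rot":[0,0,0]},{"grip":-1,"delta_pos":[0.93,0.64,0],"delta_rot":[0,0,0]}]' | grep -E "pos"
python3 - <<'E'
from h import *
np.set_printoptions(precision=4,suppress=True)
t={}
for cam in("top","scene"):
    s=snapshot(cam);save(s,cam+"5")
    h=cv2.cvtColor(s["color"],cv2.COLOR_RGB2HSV)
    m=((h[...,0]<8)|(h[...,0]>172))&(h[...,1]>150)&(h[...,2]>50)
    n,l,st,c=cv2.connectedComponentsWithStats(m.astype(np.uint8))
    for i in range(1,n):
        w=at_z(s,c[i],.058)
        if st[i,4]>10 and .5<w[0]<.62 and -.15<w[1]<.2: print(cam,"head",w[:2],"A",st[i,4],st[i,:4])
    for th in("cass0","pin0","vent_axis","vent_tip","supply_tip"):
        for d in models.place_of(cam,th)[:5]:print(cam,th,round(d["score"],2),at_z(s,d["location"],.1 if "nt" in th or "su" in th else .055)[:2])
a=cv2.imread("pics/top5.png")[145:235,270:405];cv2.imwrite("pics/c5.png",cv2.resize(a,None,fx=5,fy=5,interpolation=cv2.INTER_CUBIC))
E
```

```text
tool_pos: [0.4379, 0.1681, 0.2315]
tool_pos: [0.5805, 0.2609, 0.2307]
top head [0.5862 0.1359] A 93 [287 175  11  11]
top head [0.5673 0.0228] A 95 [329 182  11  11]
top head [ 0.5481 -0.0909] A 97 [371 189  11  11]
top cass0 0.98 [ 0.5593 -0.0935]
top cass0 0.81 [0.6112 0.1314]
top cass0 0.76 [0.5758 0.013 ]
top cass0 0.27 [ 0.6063 -0.2598]
top pin0 0.6 [0.5804 0.0313]
top pin0 0.59 [ 0.4685 -0.122 ]
top pin0 0.48 [0.5856 0.1323]
top pin0 0.42 [ 0.551  -0.0882]
top vent_tip 0.48 [0.5479 0.2325]
top supply_tip 0.58 [ 0.4297 -0.3228]
scene head [ 0.5269 -0.0986] A 90 [268 202  11  16]
scene head [0.5674 0.0312] A 24 [299 222   7   7]
scene head [0.5836 0.1398] A 18 [327 234   8   8]
scene cass0 0.71 [0.6187 0.1348]
scene cass0 0.65 [ 0.5591 -0.0866]
scene cass0 0.59 [0.5729 0.021 ]
scene pin0 0.6 [ 0.5575 -0.1002]
scene pin0 0.53 [ 0.5293 -0.1194]
scene pin0 0.46 [0.592  0.0178]
scene pin0 0.43 [0.6049 0.1395]
scene pin0 0.18 [0.4302 0.4849]
scene vent_axis 0.72 [0.5224 0.3264]
scene vent_tip 0.73 [0.5447 0.228 ]
scene supply_tip 0.64 [ 0.4323 -0.3306]
```

View pics/c5.png

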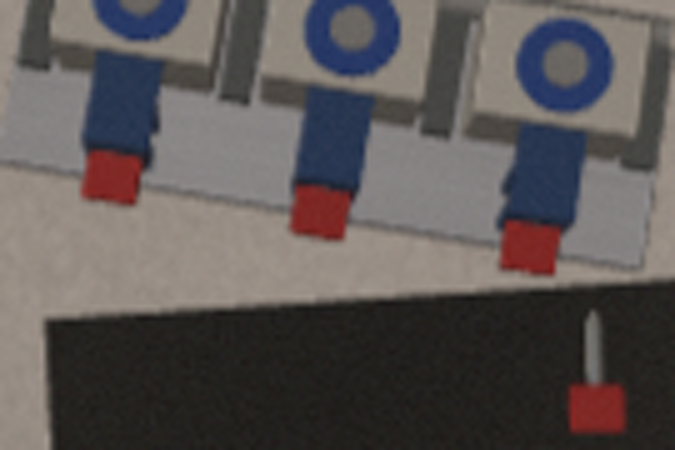

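All three red heads sit flush against their forks: head centres are collinear at 115 mm pitch, one head half-length in front of the cassettes. Now I'll shut the vent.

```bash
python3 -m crank '[{"grip":-1,"delta_pos":[0,0,-0.3],"delta_rot":[0,0,0]},{"grip":-1,"delta_pos":[0,0,-0.6],"delta_rot":[0,0,0]},{"grip":-1,"delta_pos":[0,0,-0.8],"delta_rot":[0,0,0]},{"grip":-1,"delta_pos":[0,0,-0.9],"delta_rot":[0,0,0]},{"grip":-1,"delta_pos":[0,0,-0.9],"delta_rot":[0,0,0]}]' | grep -E "pos|ft"
python3 -m crank '[{"grip":-1,"delta_pos":[-0.1,-0.04,0],"delta_rot":[0,0,0]},{"grip":-1,"delta_pos":[-0.2,-0.07,0],"delta_rot":[0,0,0]},{"grip":-1,"delta_pos":[-0.28,-0.08,0],"delta_rot":[0,0,0]},{"grip":-1,"delta_pos":[-0.37,-0.09,0],"delta_rot":[0,0,0]},{"grip":-1,"delta_pos":[-0.45,-0.09,0],"delta_rot":[0,0,0]}]' | grep -E "pos|ft"
python3 -m crank '[{"grip":-1,"delta_pos":[-0.07,0.01,0],"delta_rot":[0,0,0]},{"grip":-1,"delta_pos":[-0.14,0.04,0],"delta_rot":[0,0,0]},{"grip":-1,"delta_pos":[-0.2,0.07,0],"delta_rot":[0,0,0]},{"grip":-1,"delta_pos":[-0.27,0.13,0],"delta_rot":[0,0,0]},{"grip":-1,"delta_pos":[-0.33,0.19,0],"delta_rot":[0,0,0]}]' | grep -E "pos|ft"
python3 -m crank '[{"grip":-1,"delta_pos":[-0.01,0.02,0],"delta_rot":[0,0,0]},{"grip":-1,"delta_pos":[-0.01,0.04,0],"delta_rot":[0,0,0]},{"grip":-1,"delta_pos":[-0.01,0.05,0],"delta_rot":[0,0,0]},{"grip":-1,"delta_pos":[-0.01,0.05,0],"delta_rot":[0,0,0]},{"grip":-1,"delta_pos":[-0.01,0.05,0],"delta_rot":[0,0,0]}]' | grep -E "pos|ft"
```

```text
tool_pos: [0.5772, 0.262, 0.0961]
ft_force: [0.1, -0.1, -0.0]
tool_pos: [0.5127, 0.2496, 0.1004]
ft_force: [6.0, 1.7, 0.8]
tool_pos: [0.4628, 0.278, 0.0996]
ft_force: [6.8, -0.9, 8.1]
tool_pos: [0.4599, 0.2852, 0.0993]
ft_force: [-2.8, -3.3, 13.7]
```

```bash
python3 -m crank '[{"grip":-1,"delta_pos":[0,0.02,0],"delta_rot":[0,0,0]},{"grip":-1,"delta_pos":[0,0.03,0],"delta_rot":[0,0,0]},{"grip":-1,"delta_pos":[0,0.04,0],"delta_rot":[0,0,0]},{"grip":-1,"delta_pos":[0,0.04,0],"delta_rot":[0,0,0]},{"grip":-1,"delta_pos":[0,0.04,0],"delta_rot":[0,0,0]}]' | grep -E "pos|ft"
python3 -m crank '[{"grip":-1,"delta_pos":[0,0.01,0],"delta_rot":[0,0,0]},{"grip":-1,"delta_pos":[0,0.02,0],"delta_rot":[0,0,0]},{"grip":-1,"delta_pos":[0,0.02,0],"delta_rot":[0,0,0]},{"grip":-1,"delta_pos":[0,0.02,0],"delta_rot":[0,0,0]},{"grip":-1,"delta_pos":[0,0.02,0],"delta_rot":[0,0,0]}]' | grep -E "pos|ft"
```

```text
tool_pos: [0.459, 0.2898, 0.0991]
ft_force: [-8.3, -9.3, 20.3]
tool_pos: [0.4595, 0.2909, 0.0992]
ft_force: [-8.4, -15.6, 22.5]
```

```bash
python3 -m crank '[{"grip":-1,"delta_pos":[0.01,-0.2,0],"delta_rot":[0,0,0]},{"grip":-1,"delta_pos":[0.01,-0.3,0.1],"delta_rot":[0,0,0]},{"grip":-1,"delta_pos":[0,-0.3,0.4],"delta_rot":[0,0,0]},{"grip":-1,"delta_pos":[0,-0.4,0.7],"delta_rot":[0,0,0]},{"grip":-1,"delta_pos":[-0.2,-0.7,1],"delta_rot":[0,0,0]}]' | grep -E "pos|ft"
python3 -m crank '[{"grip":-1,"delta_pos":[0,-0.3,0],"delta_rot":[0,0,0]},{"grip":-1,"delta_pos":[0,-0.6,0],"delta_rot":[0,0,0]},{"grip":-1,"delta_pos":[0,-0.9,0],"delta_rot":[0,0,0]},{"grip":-1,"delta_pos":[0,-1,0],"delta_rot":[0,0,0]},{"grip":-1,"delta_pos":[0,-1,0],"delta_rot":[0,0,0]}]' | grep -E "pos|ft"
python3 - <<'E'
from h import *
np.set_printoptions(precision=4,suppress=True)
for cam in("top","wrist","scene"):
    s=snapshot(cam);save(s,cam+"6")
    for th in("vent_axis","vent_tip"):
        for d in models.place_of(cam,th)[:2]:print(cam,th,round(d["score"],2),at_z(s,d["location"],.1)[:2])
    h=cv2.cvtColor(s["color"],cv2.COLOR_RGB2HSV)
    m=(abs(h[...,0].astype(int)-65)<18)&(h[...,1]>120)&(h[...,2]>50)
    p=np.argwhere(m)[:,::-1]; 
    if len(p)>30:
        w=np.array([at_z(s,q,.105)[:2] for q in p]); w=w[np.linalg.norm(w-[.49,.3],axis=1)<.13]
        v=cv2.fitLine(w.astype(np.float32),cv2.DIST_HUBER,0,1e-4,1e-4).ravel()
        print(cam,len(w),"line dir",v[:2],"deg",np.degrees(np.arctan(v[1]/v[0])))
E
```

```text
tool_pos: [0.442, 0.2069, 0.2345]
ft_force: [-0.2, 1.5, 2.0]
tool_pos: [0.4406, 0.0543, 0.2315]
ft_force: [-0.3, 1.1, -0.0]
top vent_axis 0.66 [0.5281 0.3195]
top vent_tip 0.51 [0.4326 0.2999]
top 5 line dir [0.9805 0.1966] deg 11.338166
wrist vent_tip 0.72 [0.4323 0.2946]
wrist 797 line dir [0.9763 0.2163] deg 12.494591
scene vent_axis 0.66 [ 0.5809 -0.0742]
scene vent_axis 0.25 [ 0.4505 -0.327 ]
scene vent_tip 0.45 [0.4373 0.292 ]
scene 89 line dir [0.9473 0.3204] deg 18.68466
```

The vent is shut on its stop: the tip is at (.432,.296), at the shut angle of about 15°. Now for the supply.

```bash
for i in 1 2; do python3 -m crank '[{"grip":-1,"delta_pos":[0,-0.3,0],"delta_rot":[0,0,0]},{"grip":-1,"delta_pos":[0,-0.6,0],"delta_rot":[0,0,0]},{"grip":-1,"delta_pos":[0,-0.9,0],"delta_rot":[0,0,0]},{"grip":-1,"delta_pos":[0.04,-1,0],"delta_rot":[0,0,0]},{"grip":-1,"delta_pos":[0.04,-1,0],"delta_rot":[0,0,0]}]' | grep -E "pos"; done
python3 -m crank '[{"grip":-1,"delta_pos":[0,-0.25,0],"delta_rot":[0,0,0]},{"grip":-1,"delta_pos":[0,-0.25,-0.2],"delta_rot":[0,0,0]},{"grip":-1,"delta_pos":[0,-0.25,-0.5],"delta_rot":[0,0,0]},{"grip":-1,"delta_pos":[0,-0.25,-0.8],"delta_rot":[0,0,0]},{"grip":-1,"delta_pos":[0,-0.25,-0.94],"delta_rot":[0,0,0]}]' | grep -E "pos|ft"
python3 -c "
from rig import robot;print(robot.state()['tool_pos'])"
```

```text
tool_pos: [0.4469, -0.096, 0.2312]
tool_pos: [0.4386, -0.236, 0.2375]
tool_pos: [0.3921, -0.2427, 0.1379]
ft_force: [-0.4, -0.3, 0.6]
[ 0.39207572 -0.24274225  0.13792592]
```

```bash
python3 -m crank '[{"grip":-1,"delta_pos":[0,0,0],"delta_rot":[0,0,0]},{"grip":-1,"delta_pos":[0,0,0],"delta_rot":[0,0,0]},{"grip":-1,"delta_pos":[0,0,0],"delta_rot":[0,0,0]},{"grip":-1,"delta_pos":[0,0,0],"delta_rot":[0,0,0]},{"grip":-1,"delta_pos":[0,0,0],"delta_rot":[0,0,0]}]' 
python3 -c "
from rig import robot;s=robot.state();print([round(x,3) for x in s['joint_pos']],s['tool_rot'])"
```

```text
time: 50.9
tool_pos: [0.3938, -0.2455, 0.1406]
tool_rot: [0.021, 0.093, 0.995, -0.01]
ft_force: [-0.4, -0.1, -0.4]
grip_width: 0.0001
gripper_force: 0.0
[np.float64(-1.093), np.float64(-0.499), np.float64(1.338), np.float64(2.068), np.float64(0.538), np.float64(1.201), np.float64(1.411)] [ 0.02139842  0.09262889  0.99542002 -0.01004885]
```

Joints 2 and 3 are at their limits, a poor elbow posture. I'll back up, return the wrist yaw to the one that worked before, and check the joints.

```bash
python3 -m crank '[{"grip":-1,"delta_pos":[0.1,0.1,0.2],"delta_rot":[0,0,0]},{"grip":-1,"delta_pos":[0.3,0.3,0.5],"delta_rot":[0,0,0]},{"grip":-1,"delta_pos":[0.5,0.5,0.6],"delta_rot":[0,0,0]},{"grip":-1,"delta_pos":[0.6,0.7,0.6],"delta_rot":[0,0,0]},{"grip":-1,"delta_pos":[0.6,0.7,0.6],"delta_rot":[0,0,0]}]' | grep -E "pos|rot"
python3 -c "
from rig import robot;s=robot.state();print([round(float(x),3) for x in s['joint_pos']])"
python3 -m crank '[{"grip":-1,"delta_pos":[0,0,0],"delta_rot":[0,0,-0.15]},{"grip":-1,"delta_pos":[0,0,0],"delta_rot":[0,0,-0.31]},{"grip":-1,"delta_pos":[0,0,0],"delta_rot":[0,0,-0.31]},{"grip":-1,"delta_pos":[0,0,0],"delta_rot":[0,0,-0.31]},{"grip":-1,"delta_pos":[0,0,0],"delta_rot":[0,0,-0.31]}]' | grep -E "pos|rot"
python3 -c "
from rig import robot;s=robot.state();print([round(float(x),3) for x in s['joint_pos']])"
```

```text
tool_pos: [0.486, -0.1335, 0.2315]
tool_rot: [0.022, 0.087, 0.996, -0.01]
[-1.431, -0.455, 1.335, 1.859, 0.48, 1.376, 1.194]
tool_pos: [0.4831, -0.1407, 0.23]
tool_rot: [0.02, 0.212, 0.977, -0.012]
[-1.44, -0.478, 1.338, 1.858, 0.509, 1.395, 0.932]
```

```bash
cat > js.py <<'E'
from rig import robot
s=robot.state();print([round(float(x),2) for x in s['joint_pos']],[round(float(x),3) for x in s['tool_pos']],[round(float(x),3) for x in s['tool_rot']],s['time'])
E
python3 -m crank '[{"grip":-1,"delta_pos":[0.3,0,0],"delta_rot":[0,0,0]},{"grip":-1,"delta_pos":[0.6,-0.1,0],"delta_rot":[0,0,0]},{"grip":-1,"delta_pos":[0.8,-0.4,0],"delta_rot":[0,0,0]},{"grip":-1,"delta_pos":[0.8,-0.7,0],"delta_rot":[0,0,0]},{"grip":-1,"delta_pos":[0.8,-1,0],"delta_rot":[0,0,0]}]' >/dev/null; python3 js.py
python3 -m crank '[{"grip":-1,"delta_pos":[0,-0.3,0],"delta_rot":[0,0,0]},{"grip":-1,"delta_pos":[0,-0.6,0],"delta_rot":[0,0,0]},{"grip":-1,"delta_pos":[0,-0.8,0],"delta_rot":[0,0,0]},{"grip":-1,"delta_pos":[0,-0.8,0],"delta_rot":[0,0,0]},{"grip":-1,"delta_pos":[0,-0.8,0],"delta_rot":[0,0,0]}]' >/dev/null; python3 js.py
```

```text
[-1.39, -0.5, 1.34, 1.78, 0.54, 1.44, 1.02] [0.493, -0.195, 0.264] [0.038, 0.211, 0.977, -0.015] 52.4
[-1.19, -0.5, 1.34, 1.75, 0.54, 1.42, 1.22] [0.459, -0.294, 0.276] [0.054, 0.213, 0.975, -0.021] 52.9
```

```bash
for i in 1 2 3; do python3 -m crank '[{"grip":-1,"delta_pos":[0,0.3,0],"delta_rot":[0,0,0]},{"grip":-1,"delta_pos":[0,0.6,0],"delta_rot":[0,0,0]},{"grip":-1,"delta_pos":[0,0.9,0],"delta_rot":[0,0,0]},{"grip":-1,"delta_pos":[0,1,0],"delta_rot":[0,0,0]},{"grip":-1,"delta_pos":[0,1,0],"delta_rot":[0,0,0]}]' >/dev/null; python3 js.py; done
```

```text
[-1.12, -0.41, 1.04, 1.89, 0.44, 1.39, 0.98] [0.46, -0.14, 0.275] [0.054, 0.21, 0.976, -0.022] 53.4
[-1.2, -0.31, 0.86, 1.91, 0.33, 1.38, 0.73] [0.46, 0.008, 0.275] [0.054, 0.211, 0.976, -0.022] 53.9
[-1.32, -0.12, 0.77, 1.84, 0.2, 1.35, 0.55] [0.46, 0.157, 0.276] [0.055, 0.211, 0.976, -0.022] 54.4
```

```bash
python3 - <<'E'
from scipy.spatial.transform import Rotation as R
import numpy as np
from rig import robot
q=robot.state()['tool_rot'];r=R.from_quat([*q[1:],q[0]]);d=R.from_quat([.212,.977,0,0]);print((d*r.inv()).as_rotvec()/np.radians(45))
E
python3 -m crank '[{"grip":-1,"delta_pos":[0.3,0.3,0],"delta_rot":[0,0,0]},{"grip":-1,"delta_pos":[0.6,0.6,0],"delta_rot":[0,0,0]},{"grip":-1,"delta_pos":[0.9,0.8,0],"delta_rot":[0,0,0]},{"grip":-1,"delta_pos":[1,0.8,0],"delta_rot":[0,0,0]},{"grip":-1,"delta_pos":[1,0.8,0],"delta_rot":[0,0,0]}]' >/dev/null; python3 js.py
```

```text
[ 0.08348664  0.12439118 -0.00071538]
[-1.13, 0.48, 0.84, 1.35, -0.25, 1.39, 0.82] [0.613, 0.276, 0.271] [0.055, 0.212, 0.975, -0.026] 54.9
```

```bash
python3 -m crank '[{"grip":-1,"delta_pos":[0.1,-0.3,0],"delta_rot":[0.08,0.12,0]},{"grip":-1,"delta_pos":[0.3,-0.6,0],"delta_rot":[0.08,0.12,0]},{"grip":-1,"delta_pos":[0.5,-0.8,0],"delta_rot":[0.08,0.12,0]},{"grip":-1,"delta_pos":[0.7,-1,0],"delta_rot":[0.08,0.12,0]},{"grip":-1,"delta_pos":[0.7,-1,0],"delta_rot":[0.08,0.12,0]}]' >/dev/null; python3 js.py
for i in 1 2 ; do python3 -m crank '[{"grip":-1,"delta_pos":[0,-0.3,0],"delta_rot":[0,0,0]},{"grip":-1,"delta_pos":[0,-0.6,0],"delta_rot":[0,0,0]},{"grip":-1,"delta_pos":[0,-0.9,0],"delta_rot":[0,0,0]},{"grip":-1,"delta_pos":[0,-1,0],"delta_rot":[0,0,0]},{"grip":-1,"delta_pos":[0,-1,0],"delta_rot":[0,0,0]}]' >/dev/null; python3 js.py; done
```

```text
[-0.67, 0.65, 0.8, 1.1, -0.44, 1.55, 1.15] [0.717, 0.115, 0.277] [0.003, 0.219, 0.976, -0.003] 55.4
[-0.5, 0.62, 0.82, 1.14, -0.44, 1.54, 1.37] [0.714, -0.03, 0.278] [0.003, 0.216, 0.976, -0.001] 55.9
[-0.26, 0.68, 0.81, 1.07, -0.47, 1.57, 1.57] [0.714, -0.176, 0.276] [0.002, 0.215, 0.977, -0.001] 56.4
```

```bash
python3 -m crank '[{"grip":-1,"delta_pos":[-0.1,-0.3,0],"delta_rot":[0,0,0]},{"grip":-1,"delta_pos":[-0.3,-0.6,0],"delta_rot":[0,0,0]},{"grip":-1,"delta_pos":[-0.5,-0.9,0],"delta_rot":[0,0,0]},{"grip":-1,"delta_pos":[-0.7,-1,0],"delta_rot":[0,0,0]},{"grip":-1,"delta_pos":[-0.7,-1,0],"delta_rot":[0,0,0]}]' >/dev/null; python3 js.py
python3 -m crank '[{"grip":-1,"delta_pos":[-0.3,0.05,0],"delta_rot":[0,0,0]},{"grip":-1,"delta_pos":[-0.5,0.1,0],"delta_rot":[0,0,0]},{"grip":-1,"delta_pos":[-0.8,0.15,0],"delta_rot":[0,0,0]},{"grip":-1,"delta_pos":[-0.97,0.27,0],"delta_rot":[0,0,0]},{"grip":-1,"delta_pos":[-0.97,0.27,0],"delta_rot":[0,0,0]}]' >/dev/null; python3 js.py
```

```text
[-0.11, 0.57, 0.86, 1.24, -0.42, 1.51, 1.83] [0.605, -0.327, 0.277] [0.002, 0.216, 0.976, -0.001] 56.9
[-0.4, 0.15, 0.97, 1.66, -0.14, 1.39, 1.73] [0.463, -0.28, 0.276] [0.002, 0.211, 0.977, 0.002] 57.4
```

The posture is healthy now. I'll descend beside the supply handle.

```bash
python3 -m crank '[{"grip":-1,"delta_pos":[-0.02,0,-0.3],"delta_rot":[0,0,0]},{"grip":-1,"delta_pos":[-0.03,0,-0.6],"delta_rot":[0,0,0]},{"grip":-1,"delta_pos":[-0.03,0,-0.8],"delta_rot":[0,0,0]},{"grip":-1,"delta_pos":[-0.03,0,-0.8],"delta_rot":[0,0,0]},{"grip":-1,"delta_pos":[-0.03,0,-0.8],"delta_rot":[0,0,0]}]' |grep ft; python3 js.py
python3 -m crank '[{"grip":-1,"delta_pos":[0,0,-0.2],"delta_rot":[0,0,0]},{"grip":-1,"delta_pos":[0,0,-0.42],"delta_rot":[0,0,0]},{"grip":-1,"delta_pos":[0,0,-0.42],"delta_rot":[0,0,0]},{"grip":-1,"delta_pos":[0,0,-0.42],"delta_rot":[0,0,0]},{"grip":-1,"delta_pos":[0,0,-0.42],"delta_rot":[0,0,0]}]' |grep ft; python3 js.py
```

```text
ft_force: [-0.4, -0.8, -0.4]
[-0.34, 0.28, 0.94, 1.83, -0.24, 1.16, 1.82] [0.461, -0.282, 0.157] [0.002, 0.212, 0.977, -0.001] 57.9
ft_force: [0.0, -0.2, 0.2]
[-0.28, 0.36, 0.89, 1.88, -0.33, 1.04, 1.89] [0.461, -0.283, 0.095] [0.003, 0.213, 0.977, -0.001] 58.4
```

```bash
python3 -m crank '[{"grip":-1,"delta_pos":[-0.02,-0.1,0],"delta_rot":[0,0,0]},{"grip":-1,"delta_pos":[-0.04,-0.2,0],"delta_rot":[0,0,0]},{"grip":-1,"delta_pos":[-0.06,-0.3,0],"delta_rot":[0,0,0]},{"grip":-1,"delta_pos":[-0.06,-0.4,0],"delta_rot":[0,0,0]},{"grip":-1,"delta_pos":[-0.05,-0.49,0],"delta_rot":[0,0,0]}]' | grep -E "pos|ft"
python3 -m crank '[{"grip":-1,"delta_pos":[0.04,-0.09,0],"delta_rot":[0,0,0]},{"grip":-1,"delta_pos":[0.09,-0.18,0],"delta_rot":[0,0,0]},{"grip":-1,"delta_pos":[0.14,-0.23,0],"delta_rot":[0,0,0]},{"grip":-1,"delta_pos":[0.19,-0.27,0],"delta_rot":[0,0,0]},{"grip":-1,"delta_pos":[0.24,-0.3,0],"delta_rot":[0,0,0]}]' | grep -E "pos|ft"
python3 -m crank '[{"grip":-1,"delta_pos":[0.01,0,0],"delta_rot":[0,0,0]},{"grip":-1,"delta_pos":[0.02,0,0],"delta_rot":[0,0,0]},{"grip":-1,"delta_pos":[0.03,0,0],"delta_rot":[0,0,0]},{"grip":-1,"delta_pos":[0.03,0,0],"delta_rot":[0,0,0]},{"grip":-1,"delta_pos":[0.03,0,0],"delta_rot":[0,0,0]}]' | grep -E "pos|ft"
```

```text
tool_pos: [0.4535, -0.3558, 0.0943]
ft_force: [0.6, 4.8, 0.2]
tool_pos: [0.4887, -0.4014, 0.0932]
ft_force: [-3.5, 4.1, 1.9]
tool_pos: [0.4924, -0.4015, 0.0926]
ft_force: [-2.6, -1.5, 0.3]
```

```bash
python3 -m crank '[{"grip":-1,"delta_pos":[0.01,0,0],"delta_rot":[0,0,0]},{"grip":-1,"delta_pos":[0.02,0,0],"delta_rot":[0,0,0]},{"grip":-1,"delta_pos":[0.03,0,0],"delta_rot":[0,0,0]},{"grip":-1,"delta_pos":[0.03,0,0],"delta_rot":[0,0,0]},{"grip":-1,"delta_pos":[0.03,0,0],"delta_rot":[0,0,0]}]' | grep -E "pos|ft"
python3 -m crank '[{"grip":-1,"delta_pos":[0.01,0,0],"delta_rot":[0,0,0]},{"grip":-1,"delta_pos":[0.02,0,0],"delta_rot":[0,0,0]},{"grip":-1,"delta_pos":[0.02,0,0],"delta_rot":[0,0,0]},{"grip":-1,"delta_pos":[0.02,0,0],"delta_rot":[0,0,0]},{"grip":-1,"delta_pos":[0.02,0,0],"delta_rot":[0,0,0]}]' | grep -E "pos|ft"
```

```text
tool_pos: [0.4971, -0.4012, 0.0923]
ft_force: [-3.5, -2.4, -0.6]
tool_pos: [0.4995, -0.4014, 0.0923]
ft_force: [-6.1, -2.3, 1.0]
```

```bash
python3 -m crank '[{"grip":-1,"delta_pos":[0.01,0,0],"delta_rot":[0,0,0]},{"grip":-1,"delta_pos":[0.02,0,0],"delta_rot":[0,0,0]},{"grip":-1,"delta_pos":[0.03,0,0],"delta_rot":[0,0,0]},{"grip":-1,"delta_pos":[0.03,0,0],"delta_rot":[0,0,0]},{"grip":-1,"delta_pos":[0.03,0,0],"delta_rot":[0,0,0]}]' | grep -E "pos|ft"
python3 -m crank '[{"grip":-1,"delta_pos":[0.01,0,0],"delta_rot":[0,0,0]},{"grip":-1,"delta_pos":[0.01,0,0],"delta_rot":[0,0,0]},{"grip":-1,"delta_pos":[0.01,0,0],"delta_rot":[0,0,0]},{"grip":-1,"delta_pos":[0.01,0,0],"delta_rot":[0,0,0]},{"grip":-1,"delta_pos":[0.01,0,0],"delta_rot":[0,0,0]}]' | grep -E "pos|ft"
```

```text
tool_pos: [0.5002, -0.4015, 0.0919]
ft_force: [-20.1, 2.7, 9.2]
tool_pos: [0.5004, -0.4016, 0.0919]
ft_force: [-25.2, 4.9, 11.6]
```

On the stop. I'll back off, lift clear, and check everything.

```bash
python3 -m crank '[{"grip":-1,"delta_pos":[-0.2,0,0],"delta_rot":[0,0,0]},{"grip":-1,"delta_pos":[-0.25,0,0.2],"delta_rot":[0,0,0]},{"grip":-1,"delta_pos":[-0.25,0,0.5],"delta_rot":[0,0,0]},{"grip":-1,"delta_pos":[-0.25,0,0.8],"delta_rot":[0,0,0]},{"grip":-1,"delta_pos":[-0.25,0,1],"delta_rot":[0,0,0]}]' | grep -E "pos|ft"
python3 -m crank '[{"grip":-1,"delta_pos":[0,-0.2,0.1],"delta_rot":[0,0,0]},{"grip":-1,"delta_pos":[-0.1,-0.4,0.2],"delta_rot":[0,0,0]},{"grip":-1,"delta_pos":[-0.2,-0.4,0.3],"delta_rot":[0,0,0]},{"grip":-1,"delta_pos":[-0.2,-0.4,0.3],"delta_rot":[0,0,0]},{"grip":-1,"delta_pos":[-0.2,-0.4,0.3],"delta_rot":[0,0,0]}]' | grep -E "pos|ft"
python3 - <<'E'
from h import *
np.set_printoptions(precision=4,suppress=True)
for cam in("top","scene"):
    s=snapshot(cam);save(s,cam+"8")
    for th in("vent_axis","vent_tip","supply_axis","supply_tip"):
        for d in models.place_of(cam,th)[:1]:print(cam,th,round(d["score"],2),at_z(s,d["location"],.1)[:2])
a=cv2.imread("pics/top8.png")[120:300,140:540];cv2.imwrite("pics/c8.png",cv2.resize(a,None,fx=2,fy=2,interpolation=cv2.INTER_CUBIC))
E
```

```text
tool_pos: [0.4701, -0.4009, 0.246]
ft_force: [0.8, -0.8, -0.3]
tool_pos: [0.44, -0.4603, 0.2873]
ft_force: [0.5, 0.6, 0.9]
top vent_axis 0.92 [0.5233 0.3215]
top vent_tip 0.58 [0.4388 0.2952]
top supply_axis 0.8 [ 0.5219 -0.332 ]
top supply_tip 0.58 [ 0.5219 -0.422 ]
scene vent_axis 0.57 [0.5099 0.3202]
scene vent_tip 0.73 [0.4349 0.2888]
scene supply_axis 0.62 [ 0.5273 -0.3272]
scene supply_tip 0.69 [ 0.5342 -0.4258]
```

View pics/c8.png

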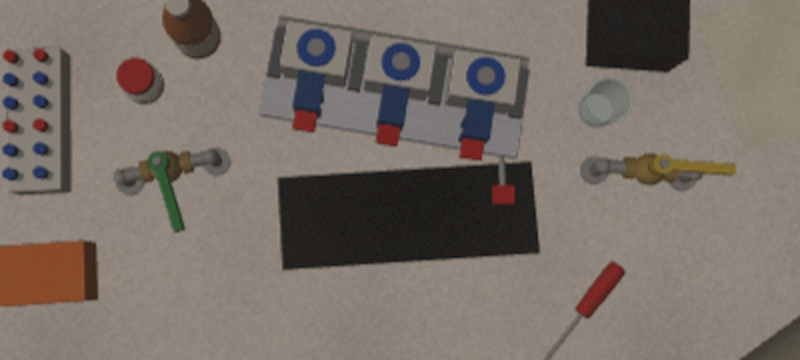

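The picture shows all three pins home, supply open and vent shut. I'll measure the vent angle precisely before handing in.

Run:
```python
from h import *
T=snapshot("top");S=snapshot("scene")
def ang(f,s,hue,c0):
    im=cv2.imread(f"pics/{f}.png");h=cv2.cvtColor(im,cv2.COLOR_BGR2HSV)
    m=(abs(h[...,0].astype(int)-hue)<14)&(h[...,1]>110)&(h[...,2]>40)
    p=np.argwhere(m)[:,::-1];w=np.array([at_z(s,q,.104)[:2] for q in p])
    k=(np.linalg.norm(w-c0,axis=1)<.12);w=w[k]
    if len(w)<20: print(f,"few",len(w));return
    v=cv2.fitLine(w.astype(np.float32),cv2.DIST_HUBER,0,1e-5,1e-4).ravel()
    print(f,hue,len(w),"deg",round(np.degrees(np.arctan2(v[1],v[0]))%180,1),"ext",w.min(0).round(3),w.max(0).round(3))
for f,s in(("top",T),("top2",T),("top5",T),("top6",T),("top8",T),("scene",S),("scene5",S),("scene6",S),("scene8",S)):
    ang(f,s,65,[.523,.322]); 
for f,s in(("top",T),("top5",T),("top8",T),("scene",S),("scene5",S),("scene8",S)):ang(f,s,25,[.522,-.333])
```

```text
top 65 123 deg 18.2 ext [0.436 0.289] [0.532 0.333]
top2 65 112 deg 18.5 ext [0.436 0.292] [0.532 0.333]
top5 65 65 deg 103.8 ext [0.532 0.235] [0.548 0.271]
top6 65 122 deg 17.2 ext [0.436 0.292] [0.532 0.333]
top8 65 125 deg 17.9 ext [0.436 0.292] [0.532 0.333]
scene 65 87 deg 18.8 ext [0.442 0.289] [0.549 0.335]
scene5 65 148 deg 100.6 ext [0.521 0.231] [0.56  0.335]
scene6 65 91 deg 18.4 ext [0.442 0.289] [0.549 0.335]
scene8 65 91 deg 18.4 ext [0.442 0.289] [0.549 0.335]
top 25 426 deg 87.6 ext [ 0.497 -0.427] [ 0.534 -0.283]
top5 25 446 deg 10.9 ext [ 0.427 -0.352] [ 0.534 -0.283]
top8 25 422 deg 91.0 ext [ 0.497 -0.428] [ 0.534 -0.283]
scene 25 261 deg 59.0 ext [ 0.507 -0.427] [ 0.604 -0.257]
scene5 25 265 deg 15.0 ext [ 0.431 -0.348] [ 0.604 -0.257]
scene8 25 263 deg 62.1 ext [ 0.513 -0.427] [ 0.604 -0.257]
```

Vent is probably within tolerance (force stop reached), but image noise leaves a few degrees of doubt. I'll verify with a close look and a confirming push.

```bash
for i in 1 2 3 4; do python3 -m crank '[{"grip":-1,"delta_pos":[0,0.3,0],"delta_rot":[0,0,0]},{"grip":-1,"delta_pos":[0,0.6,0],"delta_rot":[0,0,0]},{"grip":-1,"delta_pos":[0,0.9,0],"delta_rot":[0,0,0]},{"grip":-1,"delta_pos":[0,1,0],"delta_rot":[0,0,0]},{"grip":-1,"delta_pos":[0,1,0],"delta_rot":[0,0,0]}]' >/dev/null; python3 js.py; done
python3 - <<'E'
from h import *
s=snapshot("wrist");save(s,"w20");np.savez("w20.npz",mtx=s["mtx"],world_to_cam=s["world_to_cam"])
h=cv2.cvtColor(s["color"],cv2.COLOR_RGB2HSV)
m=(abs(h[...,0].astype(int)-65)<18)&(h[...,1]>110)&(h[...,2]>40)
print(m.sum())
a=s["color"][:,:,::-1];cv2.imwrite("pics/w20.png",a)
E
```

```text
[-0.35, 0.13, 0.97, 1.65, -0.11, 1.41, 1.79] [0.44, -0.308, 0.288] [0.002, 0.21, 0.978, 0.001] 64.0
[-0.59, -0.13, 0.78, 1.8, 0.09, 1.42, 1.33] [0.439, -0.16, 0.288] [0.002, 0.211, 0.977, 0.0] 64.5
[-0.7, -0.17, 0.56, 1.86, 0.09, 1.43, 0.98] [0.439, -0.011, 0.287] [0.001, 0.212, 0.977, -0.001] 65.0
[-0.82, -0.09, 0.39, 1.8, 0.04, 1.42, 0.71] [0.439, 0.139, 0.287] [0.001, 0.212, 0.977, -0.001] 65.5
1803
```

View pics/w20.png

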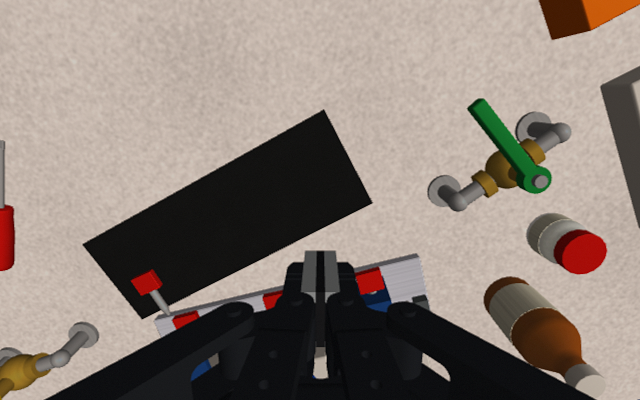

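Run:
```python
from h import *
s=dict(np.load("w20.npz"))
A=lambda a,b:np.degrees(np.arctan2(*(b-a)[:2][::-1]))
e1,e2=at_z(s,(461,203),.052),at_z(s,(566,131),.052); f1,f2=at_z(s,(443,191),.003),at_z(s,(533,127),.003)
print("pipe",A(e1,e2)-90,np.linalg.norm(e2-e1),"flange",A(f1,f2)-90,np.linalg.norm(f2-f1))
h=cv2.cvtColor(cv2.imread("pics/w20.png"),cv2.COLOR_BGR2HSV)
m=((abs(h[...,0].astype(int)-65)<18)&(h[...,1]>110)&(h[...,2]>40)).astype(np.uint8)
v_thr=h[...,2][m>0]; print(np.percentile(v_thr,[5,25,50,75,95]))
top=(m>0)&(h[...,2]>np.percentile(v_thr,35))
for mm in(m>0,top):
    w=np.array([at_z(s,q,.107)[:2] for q in np.argwhere(mm)[:,::-1]]);v=cv2.fitLine(w.astype(np.float32),cv2.DIST_HUBER,0,1e-5,1e-4).ravel()
    print("handle",np.degrees(np.arctan2(v[1],v[0])))
print("hub-tip",A(at_z(s,(479,104),.107),at_z(s,(540,181),.107)))
```

```text
pipe 13.585979855982075 0.12849960962364415 flange 14.041064755961287 0.1260205306781569
[ 51. 105. 108. 111. 115.]
handle 18.42584
handle 19.555782
hub-tip 19.177144066717013
```

The pipe is at 13.8° and the handle at about 18.8°, so the vent is at about 0.09 rad, too marginal. I'll push it properly shut with the fingers lower, then redo the supply shut/open to keep the order safe.

```bash
python3 -m crank '[{"grip":-1,"delta_pos":[0.1,0.3,0],"delta_rot":[0,0,0]},{"grip":-1,"delta_pos":[0.18,0.6,-0.1],"delta_rot":[0,0,0]},{"grip":-1,"delta_pos":[0.18,0.8,-0.3],"delta_rot":[0,0,0]},{"grip":-1,"delta_pos":[0.18,0.8,-0.6],"delta_rot":[0,0,0]},{"grip":-1,"delta_pos":[0.18,0.8,-0.8],"delta_rot":[0,0,0]}]' >/dev/null; python3 js.py
python3 -m crank '[{"grip":-1,"delta_pos":[0,0,-0.2],"delta_rot":[0,0,0]},{"grip":-1,"delta_pos":[0,0,-0.4],"delta_rot":[0,0,0]},{"grip":-1,"delta_pos":[0,0,-0.53],"delta_rot":[0,0,0]},{"grip":-1,"delta_pos":[0,0,-0.53],"delta_rot":[0,0,0]},{"grip":-1,"delta_pos":[0,0,-0.53],"delta_rot":[0,0,0]}]'|grep ft; python3 js.py
python3 -m crank '[{"grip":-1,"delta_pos":[0,0.03,0],"delta_rot":[0,0,0]},{"grip":-1,"delta_pos":[0,0.06,0],"delta_rot":[0,0,0]},{"grip":-1,"delta_pos":[0,0.09,0],"delta_rot":[0,0,0]},{"grip":-1,"delta_pos":[0,0.12,0],"delta_rot":[0,0,0]},{"grip":-1,"delta_pos":[0,0.13,0],"delta_rot":[0,0,0]}]'|grep ft; python3 js.py
```

```text
[-0.89, 0.18, 0.33, 1.81, -0.06, 1.17, 0.6] [0.466, 0.256, 0.165] [0.001, 0.214, 0.977, -0.002] 66.05
ft_force: [1.0, 0.8, -0.2]
[-0.88, 0.26, 0.32, 1.89, -0.09, 1.01, 0.63] [0.467, 0.257, 0.089] [0.002, 0.214, 0.977, -0.001] 66.55
ft_force: [-0.4, 0.4, 0.2]
[-0.9, 0.28, 0.31, 1.86, -0.1, 1.01, 0.6] [0.466, 0.279, 0.088] [0.002, 0.212, 0.977, -0.0] 67.05
```

```bash
for i in 1 2 3; do python3 -m crank '[{"grip":-1,"delta_pos":[0,0.01,0],"delta_rot":[0,0,0]},{"grip":-1,"delta_pos":[0,0.02,0],"delta_rot":[0,0,0]},{"grip":-1,"delta_pos":[0,0.025,0],"delta_rot":[0,0,0]},{"grip":-1,"delta_pos":[0,0.025,0],"delta_rot":[0,0,0]},{"grip":-1,"delta_pos":[0,0.025,0],"delta_rot":[0,0,0]}]'|grep -E "pos|ft"; done
```

```text
tool_pos: [0.4656, 0.2813, 0.0878]
ft_force: [-1.2, -5.3, 1.3]
tool_pos: [0.4653, 0.2854, 0.0876]
ft_force: [-2.1, -3.7, 0.3]
tool_pos: [0.4653, 0.2875, 0.0875]
ft_force: [-4.3, -9.9, 2.6]
```

```bash
for i in 1 2; do python3 -m crank '[{"grip":-1,"delta_pos":[0,0.01,0],"delta_rot":[0,0,0]},{"grip":-1,"delta_pos":[0,0.015,0],"delta_rot":[0,0,0]},{"grip":-1,"delta_pos":[0,0.015,0],"delta_rot":[0,0,0]},{"grip":-1,"delta_pos":[0,0.015,0],"delta_rot":[0,0,0]},{"grip":-1,"delta_pos":[0,0.015,0],"delta_rot":[0,0,0]}]'|grep -E "pos|ft"; done
python3 -m crank '[{"grip":-1,"delta_pos":[0.02,-0.2,0],"delta_rot":[0,0,0]},{"grip":-1,"delta_pos":[0.02,-0.3,0.1],"delta_rot":[0,0,0]},{"grip":-1,"delta_pos":[0,-0.3,0.4],"delta_rot":[0,0,0]},{"grip":-1,"delta_pos":[0,-0.4,0.7],"delta_rot":[0,0,0]},{"grip":-1,"delta_pos":[-0.1,-0.6,1],"delta_rot":[0,0,0]}]' | grep -E "pos|ft"
python3 -m crank '[{"grip":-1,"delta_pos":[0,-0.2,0.2],"delta_rot":[0,0,0]},{"grip":-1,"delta_pos":[0,-0.4,0.3],"delta_rot":[0,0,0]},{"grip":-1,"delta_pos":[0,-0.5,0.3],"delta_rot":[0,0,0]},{"grip":-1,"delta_pos":[0,-0.5,0.3],"delta_rot":[0,0,0]},{"grip":-1,"delta_pos":[0,-0.5,0.3],"delta_rot":[0,0,0]}]' | grep -E "pos|ft"
python3 - <<'E'
from h import *
s=snapshot("wrist");save(s,"w21")
h=cv2.cvtColor(s["color"],cv2.COLOR_RGB2HSV)
m=((abs(h[...,0].astype(int)-65)<18)&(h[...,1]>110)&(h[...,2]>40))
w=np.array([at_z(s,q,.107)[:2] for q in np.argwhere(m)[:,::-1]]);v=cv2.fitLine(w.astype(np.float32),cv2.DIST_HUBER,0,1e-5,1e-4).ravel()
print(m.sum(),"handle",np.degrees(np.arctan2(v[1],v[0])))
E
python3 js.py
```

```text
tool_pos: [0.4653, 0.2879, 0.0873]
ft_force: [-4.9, -16.5, 6.1]
tool_pos: [0.4653, 0.2883, 0.0871]
ft_force: [-6.2, -23.2, 11.1]
tool_pos: [0.453, 0.2089, 0.2355]
ft_force: [0.9, 0.1, 1.2]
tool_pos: [0.4518, 0.1336, 0.277]
ft_force: [-0.0, -0.0, 0.5]
2010 handle 13.014329
[-0.81, -0.06, 0.41, 1.8, 0.03, 1.39, 0.74] [0.452, 0.134, 0.277] [0.001, 0.212, 0.977, -0.001] 70.6
```

The vent is now truly shut (handle 13.0°, pipe 13.8°). I'll redo the supply: shut, then open.

```bash
python3 -m crank '[{"grip":-1,"delta_pos":[0.2,-0.3,0],"delta_rot":[0,0,0]},{"grip":-1,"delta_pos":[0.4,-0.6,0],"delta_rot":[0,0,0]},{"grip":-1,"delta_pos":[0.6,-0.9,0],"delta_rot":[0,0,0]},{"grip":-1,"delta_pos":[0.65,-1,0],"delta_rot":[0,0,0]},{"grip":-1,"delta_pos":[0.65,-1,0],"delta_rot":[0,0,0]}]' >/dev/null; python3 js.py
for i in 1 2; do python3 -m crank '[{"grip":-1,"delta_pos":[0,-0.3,0],"delta_rot":[0,0,0]},{"grip":-1,"delta_pos":[0,-0.6,0],"delta_rot":[0,0,0]},{"grip":-1,"delta_pos":[0,-0.9,0],"delta_rot":[0,0,0]},{"grip":-1,"delta_pos":[0,-1,0],"delta_rot":[0,0,0]},{"grip":-1,"delta_pos":[0,-1,0],"delta_rot":[0,0,0]}]' >/dev/null; python3 js.py; done
python3 -m crank '[{"grip":-1,"delta_pos":[0,-0.3,0],"delta_rot":[0,0,0]},{"grip":-1,"delta_pos":[0.02,-0.6,0],"delta_rot":[0,0,0]},{"grip":-1,"delta_pos":[0.03,-0.6,0],"delta_rot":[0,0,0]},{"grip":-1,"delta_pos":[0.03,-0.6,0],"delta_rot":[0,0,0]},{"grip":-1,"delta_pos":[0.03,-0.6,0],"delta_rot":[0,0,0]}]' >/dev/null; python3 js.py
```

```text
[-0.6, 0.15, 0.63, 1.62, -0.09, 1.4, 1.17] [0.551, -0.021, 0.277] [0.001, 0.215, 0.977, -0.002] 71.1
[-0.39, 0.23, 0.73, 1.56, -0.15, 1.41, 1.49] [0.55, -0.169, 0.277] [0.001, 0.214, 0.977, -0.001] 71.6
[-0.11, 0.4, 0.78, 1.4, -0.28, 1.45, 1.8] [0.55, -0.318, 0.277] [0.001, 0.213, 0.977, -0.001] 72.1
[0.08, 0.54, 0.77, 1.23, -0.37, 1.51, 1.94] [0.556, -0.405, 0.278] [0.001, 0.211, 0.978, 0.001] 72.6
```

```bash
python3 -m crank '[{"grip":-1,"delta_pos":[0,0,-0.3],"delta_rot":[0,0,0]},{"grip":-1,"delta_pos":[0,0,-0.6],"delta_rot":[0,0,0]},{"grip":-1,"delta_pos":[0,0,-0.8],"delta_rot":[0,0,0]},{"grip":-1,"delta_pos":[0,0,-0.8],"delta_rot":[0,0,0]},{"grip":-1,"delta_pos":[0,0,-0.8],"delta_rot":[0,0,0]}]' |grep ft
python3 -m crank '[{"grip":-1,"delta_pos":[0,0,-0.2],"delta_rot":[0,0,0]},{"grip":-1,"delta_pos":[0,0,-0.45],"delta_rot":[0,0,0]},{"grip":-1,"delta_pos":[0,0,-0.45],"delta_rot":[0,0,0]},{"grip":-1,"delta_pos":[0,0,-0.45],"delta_rot":[0,0,0]},{"grip":-1,"delta_pos":[0,0,-0.45],"delta_rot":[0,0,0]}]' |grep ft; python3 js.py
python3 -m crank '[{"grip":-1,"delta_pos":[-0.09,-0.01,0],"delta_rot":[0,0,0]},{"grip":-1,"delta_pos":[-0.18,-0.03,0],"delta_rot":[0,0,0]},{"grip":-1,"delta_pos":[-0.27,-0.02,0],"delta_rot":[0,0,0]},{"grip":-1,"delta_pos":[-0.35,0,0],"delta_rot":[0,0,0]},{"grip":-1,"delta_pos":[-0.43,0.03,0],"delta_rot":[0,0,0]}]' | grep -E "pos|ft"
python3 -m crank '[{"grip":-1,"delta_pos":[-0.06,0.05,0],"delta_rot":[0,0,0]},{"grip":-1,"delta_pos":[-0.12,0.1,0],"delta_rot":[0,0,0]},{"grip":-1,"delta_pos":[-0.17,0.16,0],"delta_rot":[0,0,0]},{"grip":-1,"delta_pos":[-0.22,0.22,0],"delta_rot":[0,0,0]},{"grip":-1,"delta_pos":[-0.26,0.28,0],"delta_rot":[0,0,0]}]' | grep -E "pos|ft"
python3 -m crank '[{"grip":-1,"delta_pos":[-0.01,0.02,0],"delta_rot":[0,0,0]},{"grip":-1,"delta_pos":[-0.01,0.04,0],"delta_rot":[0,0,0]},{"grip":-1,"delta_pos":[-0.01,0.06,0],"delta_rot":[0,0,0]},{"grip":-1,"delta_pos":[-0.01,0.07,0],"delta_rot":[0,0,0]},{"grip":-1,"delta_pos":[-0.01,0.07,0],"delta_rot":[0,0,0]}]' | grep -E "pos|ft"
python3 js.py
```

```text
ft_force: [0.0, -0.0, 1.5]
ft_force: [0.5, -0.9, -0.0]
[0.09, 0.66, 0.7, 1.46, -0.44, 1.18, 2.0] [0.556, -0.409, 0.094] [0.003, 0.213, 0.977, -0.001] 73.6
tool_pos: [0.4909, -0.4038, 0.0927]
ft_force: [5.5, -0.3, 0.9]
tool_pos: [0.4514, -0.3628, 0.0928]
ft_force: [4.1, -3.8, 1.1]
tool_pos: [0.4492, -0.3509, 0.0907]
ft_force: [0.9, -4.2, 3.1]
[-0.05, 0.41, 0.77, 1.81, -0.33, 1.05, 1.99] [0.449, -0.351, 0.091] [0.002, 0.213, 0.977, -0.001] 75.1
```

```bash
for i in 1 2; do python3 -m crank '[{"grip":-1,"delta_pos":[0,0.01,0],"delta_rot":[0,0,0]},{"grip":-1,"delta_pos":[0,0.02,0],"delta_rot":[0,0,0]},{"grip":-1,"delta_pos":[0,0.02,0],"delta_rot":[0,0,0]},{"grip":-1,"delta_pos":[0,0.02,0],"delta_rot":[0,0,0]},{"grip":-1,"delta_pos":[0,0.02,0],"delta_rot":[0,0,0]}]' | grep -E "pos|ft"; done
```

```text
tool_pos: [0.4492, -0.3501, 0.091]
ft_force: [1.6, -12.6, -0.6]
tool_pos: [0.4491, -0.3495, 0.0913]
ft_force: [4.1, -21.3, -5.0]
```

Supply is on its shut stop with the vent shut. Now I'll open it.

```bash
python3 -m crank '[{"grip":-1,"delta_pos":[0,-0.15,0],"delta_rot":[0,0,0]},{"grip":-1,"delta_pos":[0,-0.2,0.1],"delta_rot":[0,0,0]},{"grip":-1,"delta_pos":[0,-0.2,0.4],"delta_rot":[0,0,0]},{"grip":-1,"delta_pos":[0,-0.2,0.6],"delta_rot":[0,0,0]},{"grip":-1,"delta_pos":[0,-0.2,0.6],"delta_rot":[0,0,0]}]' | grep -E "pos|ft"
python3 -m crank '[{"grip":-1,"delta_pos":[0.03,0.2,0],"delta_rot":[0,0,0]},{"grip":-1,"delta_pos":[0.06,0.4,0],"delta_rot":[0,0,0]},{"grip":-1,"delta_pos":[0.08,0.62,0],"delta_rot":[0,0,0]},{"grip":-1,"delta_pos":[0.08,0.62,0],"delta_rot":[0,0,0]},{"grip":-1,"delta_pos":[0.08,0.62,0],"delta_rot":[0,0,0]}]' | grep -E "pos|ft"
python3 -m crank '[{"grip":-1,"delta_pos":[0,0,-0.2],"delta_rot":[0,0,0]},{"grip":-1,"delta_pos":[0,0,-0.4],"delta_rot":[0,0,0]},{"grip":-1,"delta_pos":[0,0,-0.58],"delta_rot":[0,0,0]},{"grip":-1,"delta_pos":[0,0,-0.6],"delta_rot":[0,0,0]},{"grip":-1,"delta_pos":[0,0,-0.6],"delta_rot":[0,0,0]}]' | grep -E "pos|ft"
```

```text
tool_pos: [0.4505, -0.3754, 0.1839]
ft_force: [-0.3, 0.1, 0.0]
tool_pos: [0.4612, -0.2802, 0.1797]
ft_force: [0.4, -0.6, -0.1]
tool_pos: [0.4604, -0.2825, 0.0903]
ft_force: [0.7, 0.7, 0.7]
```

```bash
python3 -m crank '[{"grip":-1,"delta_pos":[-0.02,-0.1,0],"delta_rot":[0,0,0]},{"grip":-1,"delta_pos":[-0.04,-0.2,0],"delta_rot":[0,0,0]},{"grip":-1,"delta_pos":[-0.06,-0.3,0],"delta_rot":[0,0,0]},{"grip":-1,"delta_pos":[-0.06,-0.4,0],"delta_rot":[0,0,0]},{"grip":-1,"delta_pos":[-0.05,-0.49,0],"delta_rot":[0,0,0]}]' | grep -E "pos|ft"
python3 -m crank '[{"grip":-1,"delta_pos":[0.04,-0.09,0],"delta_rot":[0,0,0]},{"grip":-1,"delta_pos":[0.09,-0.18,0],"delta_rot":[0,0,0]},{"grip":-1,"delta_pos":[0.14,-0.23,0],"delta_rot":[0,0,0]},{"grip":-1,"delta_pos":[0.19,-0.27,0],"delta_rot":[0,0,0]},{"grip":-1,"delta_pos":[0.24,-0.3,0],"delta_rot":[0,0,0]}]' | grep -E "pos|ft"
python3 -m crank '[{"grip":-1,"delta_pos":[0.01,0,0],"delta_rot":[0,0,0]},{"grip":-1,"delta_pos":[0.03,0,0],"delta_rot":[0,0,0]},{"grip":-1,"delta_pos":[0.05,0,0],"delta_rot":[0,0,0]},{"grip":-1,"delta_pos":[0.07,0,0],"delta_rot":[0,0,0]},{"grip":-1,"delta_pos":[0.08,0,0],"delta_rot":[0,0,0]}]' | grep -E "pos|ft"
python3 -m crank '[{"grip":-1,"delta_pos":[0.01,0,0],"delta_rot":[0,0,0]},{"grip":-1,"delta_pos":[0.02,0,0],"delta_rot":[0,0,0]},{"grip":-1,"delta_pos":[0.02,0,0],"delta_rot":[0,0,0]},{"grip":-1,"delta_pos":[0.02,0,0],"delta_rot":[0,0,0]},{"grip":-1,"delta_pos":[0.02,0,0],"delta_rot":[0,0,0]}]' | grep -E "pos|ft"
```

```text
tool_pos: [0.4547, -0.3552, 0.0921]
ft_force: [0.6, 5.1, -0.4]
tool_pos: [0.4901, -0.4005, 0.0912]
ft_force: [-4.5, 3.9, 2.1]
tool_pos: [0.4997, -0.4015, 0.0907]
ft_force: [-12.3, -1.2, 4.6]
tool_pos: [0.5001, -0.4016, 0.0906]
ft_force: [-19.1, 2.2, 8.3]
```

```bash
python3 -m crank '[{"grip":-1,"delta_pos":[0.01,0,0],"delta_rot":[0,0,0]},{"grip":-1,"delta_pos":[0.01,0,0],"delta_rot":[0,0,0]},{"grip":-1,"delta_pos":[-0.2,0,0],"delta_rot":[0,0,0]},{"grip":-1,"delta_pos":[-0.25,0,0.2],"delta_rot":[0,0,0]},{"grip":-1,"delta_pos":[-0.25,0,0.5],"delta_rot":[0,0,0]}]' | grep -E "pos|ft"
python3 -m crank '[{"grip":-1,"delta_pos":[0,0,0.3],"delta_rot":[0,0,0]},{"grip":-1,"delta_pos":[0,-0.2,0.6],"delta_rot":[0,0,0]},{"grip":-1,"delta_pos":[-0.2,-0.4,0.8],"delta_rot":[0,0,0]},{"grip":-1,"delta_pos":[-0.2,-0.4,0.8],"delta_rot":[0,0,0]},{"grip":-1,"delta_pos":[-0.2,-0.4,0.8],"delta_rot":[0,0,0]}]' | grep -E "pos|ft"
python3 - <<'E'
from h import *
for cam in("top",):
    s=snapshot(cam);save(s,cam+"9")
    for th in("vent_tip","supply_axis","supply_tip","vent_axis"):
        for d in models.place_of(cam,th)[:1]:print(cam,th,round(d["score"],2),at_z(s,d["location"],.1)[:2].round(4))
    h=cv2.cvtColor(s["color"],cv2.COLOR_RGB2HSV)
    m=((h[...,0]<8)|(h[...,0]>172))&(h[...,1]>150)&(h[...,2]>50)
    n,l,st,c=cv2.connectedComponentsWithStats(m.astype(np.uint8))
    for i in range(1,n):
        w=at_z(s,c[i],.058)
        if st[i,4]>10 and .5<w[0]<.62 and -.15<w[1]<.2: print("head",w[:2].round(4))
    d=cv2.absdiff(cv2.imread("pics/top9.png"),cv2.imread("pics/top8.png")).max(2)>45
    print("changed px box",[ (p.min(),p.max()) for p in np.where(d)] if d.any() else None)
E
```

```text
tool_pos: [0.4652, -0.3995, 0.1648]
ft_force: [2.0, 1.3, 0.4]
tool_pos: [0.4364, -0.4619, 0.2871]
ft_force: [0.9, -0.0, -0.0]
top vent_tip 0.67 [0.4349 0.3061]
top supply_axis 0.58 [ 0.5216 -0.3322]
top supply_tip 0.72 [ 0.524  -0.4226]
head [0.5862 0.1359]
head [0.5673 0.0229]
head [ 0.5481 -0.091 ]
changed px box [(np.int64(198), np.int64(399)), (np.int64(218), np.int64(639))]
```

Supply is open on its stop, vent is shut, the pins haven't moved and the robot is clear. Handing in.

```bash
python3 -c "
from rig import robot;print(robot.hand_in())"
```

```text
the job is handed in; nothing more can be done
None
```

I handed the job in: all three cassettes have a pin home, the vent is shut and the supply is open on its stop; my first vent closing stopped about 0.09 rad short, so I shut it fully and repeated the supply shut/open, and no verdict was returned.

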